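# Put the scale-stamp kit back in its tray

### The job

Put the fish-scale printing kit away: first take the wooden guide frame out of the tray and hang it by its top bar on the stand so that both hooks carry it upright. Then pack every hexagonal stamp upright and flat on the floor of the tray's well, close together like honeycomb with flat faces touching, so that each one touches at least two others, and lay the round eye blank fully down in the tray's round pocket. Leave the tumbler, the tape roll and the tin where they are.

Things in the scene. Friction and masses are not known exactly. Their poses are not given: they have to be found in the camera images.
- tray_floor (a point): Fixed wooden kit tray, well lined in black rubber. The point is the middle of the well's floor (6 mm above the bench). The rectangular well measures 135 mm along x and 200 mm along y inside; its rims, 8 mm thick, stand 14 mm above the well's floor. z is up. The +y end of the tray carries the block with the round pocket.
- pocket (a point): The round pocket in the solid block (110 mm along x, 90 mm along y) at the tray's +y end, 153 mm from the middle of the well: 62.5 mm in diameter, 7 mm deep, flat floor. The point is the centre of its mouth, flush with the block's top, 20 mm above the bench. Axes as the tray's.
- hang_mid (a point): Fixed stand with two steel hooks, 60 mm to either side (y) of this point, on posts 28 mm beyond it in +x (12 mm thick, 188 mm high). The point is midway between the hooks and between tips and posts, level with the top of the hook arms, 179 mm above the bench; x points from tips to posts, y along the row of hooks, z up.
- hook_left: The hook on the stand's +y side: an 8 mm round arm that reaches level from the post 54 mm towards -x and ends in an upturned tip whose top stands 18 mm above the arm. Origin: where the arm leaves the post.
- hook_right: The hook on the stand's -y side, likewise.
- guide_bar (a point): Ladder-shaped wooden guide frame, at first standing upright in the tray: 180 mm wide (y), 130 mm high, feet 52 mm deep (x). The point is the centre of its top bar: 14 x 14 mm, 180 mm long along y, 123 mm above the feet's undersides. Below the bar 60 mm are free between the end posts (inner faces 78 mm either side of the middle); then two rungs. z up, 0.24 kg.
- stamp1_mid (a point): A hexagonal wooden hand stamp: foot 50 mm across flats, 20 mm high, straight sides; a square handle 22 x 22 mm stands on its middle, from 20 to 62 mm above the underside. 0.12 kg. The point is its centre, 31 mm above the underside; z is up. Flat faces of the foot look along x and every 60 degrees from it, the handle's along x and y. Absent in some starts (None from the start).
- stamp2_mid (a point): A hexagonal wooden hand stamp: foot 50 mm across flats, 20 mm high, straight sides; a square handle 22 x 22 mm stands on its middle, from 20 to 62 mm above the underside. 0.12 kg. The point is its centre, 31 mm above the underside; z is up. Flat faces of the foot look along x and every 60 degrees from it, the handle's along x and y. Absent in some starts (None from the start).
- stamp3_mid (a point): A hexagonal wooden hand stamp: foot 50 mm across flats, 20 mm high, straight sides; a square handle 22 x 22 mm stands on its middle, from 20 to 62 mm above the underside. 0.12 kg. The point is its centre, 31 mm above the underside; z is up. Flat faces of the foot look along x and every 60 degrees from it, the handle's along x and y. Absent in some starts (None from the start).
- stamp4_mid (a point): A hexagonal wooden hand stamp: foot 50 mm across flats, 20 mm high, straight sides; a square handle 22 x 22 mm stands on its middle, from 20 to 62 mm above the underside. 0.12 kg. The point is its centre, 31 mm above the underside; z is up. Flat faces of the foot look along x and every 60 degrees from it, the handle's along x and y. Absent in some starts (None from the start).
- stamp5_mid (a point): A hexagonal wooden hand stamp: foot 50 mm across flats, 20 mm high, straight sides; a square handle 22 x 22 mm stands on its middle, from 20 to 62 mm above the underside. 0.12 kg. The point is its centre, 31 mm above the underside; z is up. Flat faces of the foot look along x and every 60 degrees from it, the handle's along x and y. Absent in some starts (None from the start).
- stamp6_mid (a point): A hexagonal wooden hand stamp: foot 50 mm across flats, 20 mm high, straight sides; a square handle 22 x 22 mm stands on its middle, from 20 to 62 mm above the underside. 0.12 kg. The point is its centre, 31 mm above the underside; z is up. Flat faces of the foot look along x and every 60 degrees from it, the handle's along x and y. Absent in some starts (None from the start).
- eye_mid (a point): Plain round wooden blank for a fish's eye: disc 60 mm in diameter, 18 mm thick, 0.05 kg, lying flat on the bench. The point is its centre, 9 mm above its underside; z is up.
- tumbler: Bystander: steel drinking tumbler, 74 mm wide, 122 mm high; origin under its centre.
- tape: Bystander: roll of black tape lying flat, 100 mm wide, 50 mm high; origin under its centre.
- tin: Bystander: tin of stain, 100 mm wide, 110 mm high; origin under its centre.
Things that resemble listed ones, but are neither listed nor needed, are in the scene too. What is shaped like the part that bears stamp1_mid but green or orange is not meant.

How it is judged:
By the outcome, as a careful person would: the job done as asked, in the order asked, and still so for the second after the job is handed in, with the robot touching nothing.
Of stamp1, stamp2, stamp3, stamp4, stamp5, stamp6 only 4 to 6 are there at a start; the rules pass over those that are not, and their reading is None.
At some moment in a run one of stamp1, stamp2, stamp3, stamp4, stamp5, stamp6, eye may be knocked a few centimetres aside while the robot is not near it.
It also fails if it takes over 210 s, if anything falls off the work surface, if the arm or the gripper's body presses on something with over 40 N, if the wrist force passes 120 N, or if a joint passes its speed limit or range.

### The arm

A 6-joint arm with a two-finger parallel gripper is mounted at the origin on the work surface. World frame = base frame: x ahead of the robot, y to its left, z up, the work surface at z = 0. Lengths are in m, angles in rad, forces in N, time in s.
With the tool pointing down it reaches from about 0.325 to 0.775 m from the base axis. Payload 9.3 kg.
Tool frame: the origin (TCP) lies midway between the tips of the shut fingers; the grasp point (between the pads) lies 19 mm behind it; z points along the fingers, y is the direction in which the jaws open and shut (so a half turn about z gives the same grasp; the last joint's range is limited). The gripper opens to 85 mm and grips with 20 to 120 N. Pads are 22 mm wide; open, the fingers measure 114 mm over their backs; the gripper's body (76 mm by 85 mm) begins 54 mm behind the grasp point. The pads swing forward as they close: fully open they stand 13 mm farther back than shut.
Start: joints at [-0.153, 0.259, 0.021, 1.334, 0, 1.418], TCP at [0.55, -0, 0.231] pointing down, gripper open.
Joint ranges: [-3.04, 3.04], [-0.91, 1.82], [-1.04, 1.36], [-1.92, 1.95], [-1.52, 1.45], [-3.14, 3.14]. Speed limits (rad/s): [2.22, 2.22, 2.79, 3.14, 3.14, 3.14].

### API

Orientations are given as a rotation vector (axis times angle).
In Python, from plant import bot gives the robot as it stands. The module is installed in compiled form; this text tells all that it offers.
- The arm moves only by the tool drive_tool, never from a script. Its argument "moves" is a list of rows, each a list of 7 numbers: the shift along the tool's x, y, z in m, then the turn, a rotation vector about the tool's x, y, z in rad, then the closure, from 0 (fully open) to 1 (shut). A call has 1 to 8 rows; each row is the pose to reach, as a shift and turn from the pose measured when the call began, along the tool's axes at that moment; what a row does not reach only later rows make up. A row lasts 1/12 s, in which the tool goes at most 41.7 mm and 7.16 degrees, less where a joint would pass 70% of its speed; a pose out of reach is approached as far as the arm can. A call with a gripper value outside its range is refused whole. The fingers move at their own pace and stop on an object; "grip_force" is the grip in N (left out, the last holds). Time passes only in rows, so rows that repeat a pose let the fingers close. It gives the time, the measured TCP pose, the force and the opening at its end, in the units of the state.
- bot.get_state(): the state, without advancing time (a new reading comes with each control period).
- bot.read_camera(name): name is "scene" or "side" or "wrist"; returns (picture, depth): 384x512x3 uint8, red, green, blue; 384x512 float32, m along the optical axis (not along the pixel's ray), 0 where there is no reading.
- bot.camera_info(name): a dict with "mtx" (3x3 intrinsics, pixels), "extrinsics" (4x4, takes a point from world to camera coordinates); the wrist camera has in their place "mount" (4x4, takes a point from camera to tool coordinates, whose origin is the TCP and whose axes are the flange's). Camera axes: x right, y down, z forward; pixel columns grow to the right and rows downward; lengths in m; the calibration is good to about 2 mm. A picture is of the moment at which its call begins: read the wrist's pose just before it. camera_info takes no time and is no camera call.
- bot.finish_job(): hands the job in, once; it reports no verdict.
The state is a dict: "time_s": time; "joints": joint angles; "qd": joint speeds; "effort": joint torques, N m; "position": TCP position; "tcp_rot": TCP orientation; "wrist_force": force on the tool from outside, world axes, zero at the start; "torque": the same for the moment, N m; "gripper_width": opening from 0.0 (shut) to 1.0 (fully open).
Only numpy, scipy, OpenCV 4.12 (cv2) and the standard library are available. Lean on these libraries where they do the work, as an engineer would, in place of code of your own. Each camera call takes 0.05 s, during which the arm holds its last target. There are 200 camera calls.

## Working session

There is one attempt and no reset: what is moved stays moved. The work goes in short steps, Python scripts to look and compute and a tool call to move; the robot and the scene stay as the last step left them, time stands still between calls to the robot, and variables do not carry over. Pictures are saved under pics/ and viewed, about 12 in all and at most 16, crops included, and the job is handed in when it is done.

Besides the shell and the picture viewer there is one more tool, called after "Call:" as name(argument=value, ...), one argument or row to a line, values as JSON. drive_tool: Moves the arm, as the interface text tells. Its arguments: {"type":"object","properties":{"moves":{"type":"array","items":{"type":"array","items":{"type":"number"}}},"grip_force":{"type":"number"}},"required":["moves"]}

```bash
mkdir -p pics; cat > h.py <<'E'
import numpy as np, cv2
from plant import bot
from scipy.spatial.transform import Rotation as R
def cam(name):
    s=bot.get_state(); p,d=bot.read_camera(name); i=bot.camera_info(name); K=np.array(i['mtx'])
    if name=='wrist':
        T=np.eye(4);T[:3,:3]=R.from_rotvec(s['tcp_rot']).as_matrix();T[:3,3]=s['position']
        T=T@np.array(i['mount'])
    else: T=np.linalg.inv(np.array(i['extrinsics']))
    return p,d,K,T
def cloud(d,K,T):
    v,u=np.mgrid[:d.shape[0],:d.shape[1]]
    P=np.stack([(u-K[0,2])/K[0,0]*d,(v-K[1,2])/K[1,1]*d,d],-1)
    return P@T[:3,:3].T+T[:3,3]
def ray(u,v,z,K,T):
    r=T[:3,:3]@np.array([(u-K[0,2])/K[0,0],(v-K[1,2])/K[1,1],1]); return T[:3,3]+r*(z-T[2,3])/r[2]
def save(n,p): cv2.imwrite('pics/'+n+'.png',p[...,::-1])
E
python3 - <<'E'
from h import *
s=bot.get_state();print(s)
for n in ['scene','side','wrist']:
    p,d,K,T=cam(n); save(n+'0',p); np.savez(n+'0',p=p,d=d,K=K,T=T)
    print(n,K.round(1).tolist(),T.round(3).tolist(),(d>0).mean())
a=cv2.imread('pics/scene0.png');b=cv2.imread('pics/side0.png')
E
```

```text
{'time_s': 0.0, 'joints': array([-1.52597625e-01,  2.59194004e-01,  2.07411758e-02,  1.33368543e+00,
       -1.88656749e-05,  1.41821225e+00]), 'qd': array([ 0.00024666,  0.00119432, -0.00051087,  0.00082131,  0.00103264,
       -0.00093411]), 'effort': array([-2.65873996e-04, -5.55637658e+01,  3.44536042e+01,  1.31759423e-02,
       -2.94380488e-04,  4.47349430e-05]), 'position': array([5.49715270e-01, 3.47802689e-05, 2.30657076e-01]), 'tcp_rot': array([-2.22069905e+00, -2.22066899e+00,  1.27010054e-03]), 'wrist_force': array([ 0.27646467, -0.38746987, -0.07437596]), 'torque': array([-0.03624683,  0.01122685, -0.00035893]), 'gripper_width': 0.9987879510961303}
scene [[489.5, 0.0, 254.0], [0.0, 489.5, 194.8], [0.0, 0.0, 1.0]] [[-0.255, 0.809, -0.529, 1.341], [0.967, 0.217, -0.135, 0.154], [0.005, -0.546, -0.838, 1.313], [0.0, 0.0, 0.0, 1.0]] 0.9959513346354166
side [[401.1, 0.0, 254.4], [0.0, 401.1, 186.3], [0.0, 0.0, 1.0]] [[-0.994, -0.066, 0.092, 0.461], [-0.113, 0.502, -0.857, 0.86], [0.011, -0.862, -0.506, 0.682], [0.0, 0.0, 0.0, 1.0]] 0.9959716796875
wrist [[269.4, 0.0, 260.0], [0.0, 269.4, 187.5], [0.0, 0.0, 1.0]] [[1.0, -0.001, -0.002, 0.551], [-0.001, -0.948, -0.319, 0.082], [-0.001, 0.319, -0.948, 0.373], [0.0, 0.0, 0.0, 1.0]] 0.996063232421875
```

View pics/scene0.png

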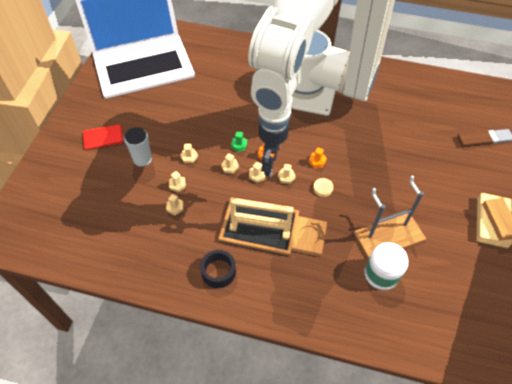

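View pics/side0.png

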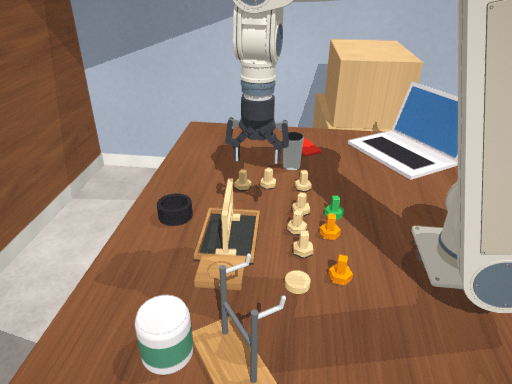

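```bash
python3 - <<'E'
from h import *
Z={n:np.load(n+'0.npz') for n in ['scene','side','wrist']}
def cl(name,m,P,mn=8):
    n,l,st,c=cv2.connectedComponentsWithStats(m.astype(np.uint8))
    for k in range(1,n):
        if st[k,4]>=mn:
            q=P[l==k]; print(name,c[k].round(0),st[k,4],np.median(q,0).round(3),p[l==k].mean(0).round(0))
for n in ['scene','wrist','side']:
    z=Z[n];p=z['p'];P=cloud(z['d'],z['K'],z['T'])
    x,y,h=P[...,0],P[...,1],P[...,2]
    W=(x>.25)&(x<.95)&(abs(y)<.6)
    print('bench z',np.median(h[W&(h<.02)&(h>-.02)]))
    cl(n+' 62',W&(h>.054)&(h<.068),P)
    cl(n+' bar>.11',W&(h>.1)&(h<.25),P,20)
    cl(n+' disc',W&(h>.012)&(h<.025)&(p[...,0]>170),P,30)
save('wbig',cv2.resize(Z['wrist']['p'],(800,600)))
s=Z['scene']['p'][100:310,120:450];save('sbig',cv2.resize(s,None,fx=2.42,fy=2.42,interpolation=cv2.INTER_CUBIC))
E
```

```text
bench z 0.001794200177650529
scene 62 [239. 134.] 41 [ 0.334 -0.157  0.063] [ 78. 216. 105.]
scene 62 [188. 147.] 42 [ 0.428 -0.303  0.062] [250. 237. 174.]
scene 62 [319. 151.] 43 [0.331 0.112 0.061] [252. 178.  35.]
scene 62 [141. 154.] 50 [ 0.493 -0.437  0.061] [136. 139. 137.]
scene 62 [229. 157.] 47 [ 0.432 -0.161  0.062] [251. 238. 174.]
scene 62 [257. 166.] 48 [ 0.441 -0.066  0.062] [252. 238. 175.]
scene 62 [287. 167.] 45 [0.425 0.027 0.062] [251. 237. 173.]
scene 62 [176. 175.] 46 [ 0.542 -0.303  0.062] [253. 242. 181.]
scene 62 [173. 198.] 52 [ 0.626 -0.281  0.063] [216. 178. 118.]
scene 62 [261. 218.] 258 [ 0.625 -0.007  0.062] [238. 219. 157.]
scene 62 [409. 217.] 11 [0.509 0.416 0.059] [131. 103.  83.]
scene 62 [373. 230.] 10 [0.579 0.318 0.062] [107.  90.  78.]
scene 62 [382. 277.] 70 [0.725 0.358 0.061] [ 61. 102.  82.]
scene bar>.11 [136. 137.] 415 [ 0.476 -0.451  0.122] [77. 75. 76.]
scene bar>.11 [397. 205.] 418 [0.534 0.369 0.155] [143. 136. 133.]
scene bar>.11 [262. 206.] 462 [ 0.626 -0.007  0.136] [237. 220. 162.]
scene bar>.11 [390. 258.] 909 [0.686 0.368 0.111]
[... 3825 characters left out ...]
isc [301. 208.] 105 [ 0.423 -0.152  0.02 ] [234. 205. 149.]
side disc [214. 259.] 1170 [0.643 0.111 0.02 ] [208. 159. 100.]
side disc [248. 225.] 286 [ 0.557 -0.083  0.02 ] [207. 160. 103.]
side disc [297. 227.] 143 [ 0.441 -0.054  0.02 ] [230. 202. 147.]
side disc [330. 231.] 162 [ 0.35  -0.048  0.02 ] [237. 149.   8.]
side disc [303. 248.] 179 [0.421 0.039 0.02 ] [232. 203. 148.]
side disc [340. 274.] 235 [0.333 0.123 0.02 ] [238. 150.   7.]
side disc [236. 279.] 159 [0.573 0.176 0.02 ] [190. 141.  86.]
side disc [297. 280.] 402 [0.434 0.154 0.018] [246. 217. 160.]
side disc [227. 356.] 2721 [0.567 0.376 0.015] [204. 152.  93.]
side disc [168. 365.] 167 [0.663 0.411 0.017] [210. 206. 205.]
```

View pics/wbig.png

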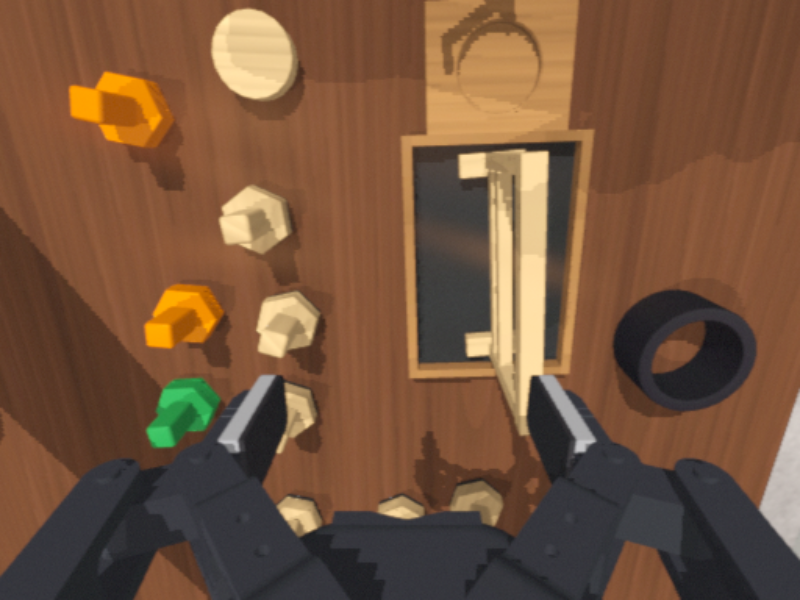

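View pics/sbig.png

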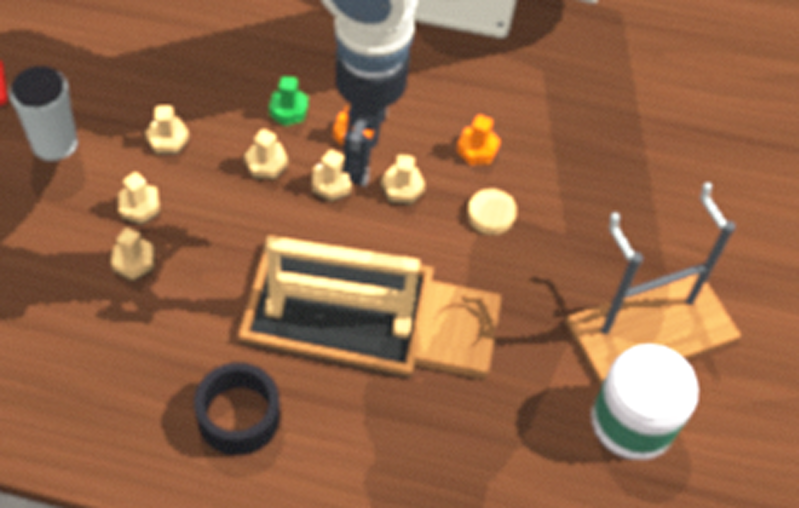

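```bash
python3 - <<'E'
from h import *
Z={n:np.load(n+'0.npz') for n in ['scene','side','wrist']}
def rect(q): 
    r=cv2.minAreaRect((q[:,:2]*1000).astype(np.float32)); return np.round(r[0],1),np.round(r[1],1),round(r[2],1)
for n in Z:
    z=Z[n];P=cloud(z['d'],z['K'],z['T']);x,y,h=np.moveaxis(P,-1,0)
    m=(abs(x-.625)<.06)&(abs(y)<.12)&(h>.128)&(h<.145)
    print(n,'bar',m.sum(),rect(P[m]),np.median(h[m]))
    for lo,hi in [(.165,.184),(.1,.165),(.184,.205)]:
        m=(abs(x-.53)<.12)&(abs(y-.37)<.12)&(h>lo)&(h<hi)
        k,l,st,c=cv2.connectedComponentsWithStats(m.astype(np.uint8))
        for i in range(1,k):
            if st[i,4]>15: q=P[l==i]; print(n,lo,st[i,4],q.mean(0).round(3),rect(q))
z=Z['wrist'];p=z['p'];P=cloud(z['d'],z['K'],z['T']);x,y,h=np.moveaxis(P,-1,0)
m=(x>.52)&(x<.73)&(y>-.13)&(y<.25)&(h>.016)&(h<.024)&(p[...,0]>p[...,2]*1.3)
save('rimmask',np.repeat(m[...,None]*255,3,2).astype(np.uint8))
print('rim',m.sum(),rect(P[m&(y<.11)]))
m2=m&(y<.08)
for nm,a,b in [('L',.54,.57),('R',.68,.72)]:
    s=m&(x>a)&(x<b)&(y<.07)&(y>-.07); 
    print(nm,np.polyfit(y[s],x[s],1),s.sum())
s=m&(y<-.08)&(y>-.12)&(x>.57)&(x<.68);print('bot',np.polyfit(x[s],y[s],1),s.sum())
E
```

```text
scene bar 381 (array([624.6,  -7.2]), array([ 20.6, 179.2]), 4.6) 0.13659346072771816
scene 0.165 66 [0.489 0.403 0.178] (array([487.3, 402.4]), array([58.1,  9.9]), 32.0)
scene 0.165 61 [0.559 0.306 0.178] (array([556.7, 305.2]), array([58.5, 10.3]), 33.9)
scene 0.1 227 [0.541 0.369 0.119] (array([540.8, 367.8]), array([ 11.6, 132.8]), 35.6)
scene 0.1 79 [0.644 0.37  0.111] (array([641.7, 370.9]), array([15.9, 63. ]), 0.6)
scene 0.184 16 [0.506 0.416 0.189] (array([505.9, 416.1]), array([10.1, 12.9]), 56.1)
scene 0.184 20 [0.575 0.318 0.189] (array([575.8, 318.9]), array([12.2, 15.5]), 88.2)
side bar 231 (array([624.5,  -6.7]), array([ 14.4, 179.4]), 4.6) 0.13661498110206238
side 0.165 159 [0.559 0.309 0.177] (array([556. , 305.5]), array([59.4,  9.5]), 39.1)
side 0.165 196 [0.489 0.407 0.177] (array([486.9, 403.8]), array([59.5,  8.8]), 37.3)
side 0.1 603 [0.539 0.373 0.121] (array([540.5, 369.7]), array([ 12. , 130.3]), 34.9)
side 0.1 250 [0.643 0.373 0.108] (array([641.5, 369.7]), array([69.4, 16.9]), 89.8)
side 0.184 30 [0.533 0.29  0.192] (array([532.9, 289.8]), array([6.7, 6.9]), 60.7)
side 0.184 36 [0.576 0.319 0.188] (array([576.3, 318.2]), array([11.3, 12.5]), 24.4)
side 0.184 42 [0.464 0.387 0.192] (array([463.4, 386.6]), array([7.9, 7.3]), 4.9)
side 0.184 51 [0.507 0.418 0.188] (array([506.8, 416.7]), array([ 9.5, 11.7]), 6.7)
wrist bar 2739 (array([626.6,  -8.2]), array([ 14.8, 180.6]), 4.6) 0.1358944266699497
rim 9194 (array([625.5,  -4.4]), array([151.3, 231.3]), 1.8)
L [-0.03155889  0.55361754] 615
R [-0.03132451  0.69605819] 733
bot [ 0.29765747 -0.28608473] 454
```

Call:
drive_tool(
  moves=[
    [-0.0075, 0.038, 0, 0, 0, -0.04, 0],
    [-0.0075, 0.0758, 0, 0, 0, -0.08, 0],
    [-0.0075, 0.0758, 0, 0, 0, -0.08, 0],
    [-0.0075, 0.0758, 0.04, 0, 0, -0.08, 0],
    [-0.0075, 0.0758, 0.08, 0, 0, -0.08, 0],
    [-0.0075, 0.0758, 0.12, 0, 0, -0.08, 0],
    [-0.0075, 0.0758, 0.12, 0, 0, -0.08, 0],
    [-0.0075, 0.0758, 0.12, 0, 0, -0.08, 0],
  ],
)

```text
time_s: 0.82
position: [0.6243, -0.0073, 0.1096]
tcp_rot: [-2.128, -2.305, 0.005]
wrist_force: [0.7, 0.0, 0.3]
gripper_width: 1.002
```

Call:
drive_tool(
  moves=[
    [0, 0, 0, 0, 0, 0, 0.5],
    [0, 0, 0, 0, 0, 0, 1],
    [0, 0, 0, 0, 0, 0, 1],
    [0, 0, 0, 0, 0, 0, 1],
    [0, 0, 0, 0, 0, 0, 1],
    [0, 0, 0, 0, 0, 0, 1],
    [0, 0, 0, 0, 0, 0, 1],
    [0, 0, 0, 0, 0, 0, 1],
  ],
  grip_force=60,
)

```text
time_s: 1.48
position: [0.625, -0.0073, 0.1104]
tcp_rot: [-2.129, -2.306, 0.003]
wrist_force: [1.6, 0.5, 5.4]
gripper_width: 0.152
```

Call:
drive_tool(
  moves=[
    [0, 0, -0.02, 0, 0, 0, 1],
    [0, 0, -0.05, 0, 0, 0, 1],
    [0, 0, -0.08, 0, 0, 0, 1],
    [0, 0, -0.1, 0, 0, 0, 1],
    [0, 0, -0.1, 0, 0, 0, 1],
  ],
)

```text
time_s: 1.9
position: [0.6266, -0.0076, 0.2147]
tcp_rot: [2.129, 2.307, 0.002]
wrist_force: [-0.1, 0.2, -2.8]
gripper_width: 0.153
```

Call:
drive_tool(
  moves=[
    [0.03, -0.015, 0, 0, 0, 0, 1],
    [0.065, -0.032, 0, 0, 0, -0.09, 1],
    [0.1, -0.048, 0, 0, 0, -0.18, 1],
    [0.135, -0.065, 0, 0, 0, -0.27, 1],
    [0.17, -0.082, 0, 0, 0, -0.36, 1],
    [0.205, -0.099, 0, 0, 0, -0.45, 1],
    [0.24, -0.116, 0, 0, 0, -0.534, 1],
    [0.275, -0.133, 0, 0, 0, -0.534, 1],
  ],
)

```text
time_s: 2.57
position: [0.4701, 0.257, 0.2129]
tcp_rot: [1.439, 2.792, -0.001]
wrist_force: [2.0, 0.4, -2.8]
gripper_width: 0.153
```

```bash
cat >> h.py <<'E'
def yaw(): 
    M=R.from_rotvec(bot.get_state()['tcp_rot']).as_matrix(); return np.arctan2(M[1,1],M[0,1])
def to(x,y,z,deg,pos=None):
    "tool-frame full 6d shift to world TCP pose, tool straight down, jaw axis at deg from world x"
    s=bot.get_state(); M=R.from_rotvec(s['tcp_rot']).as_matrix(); a=np.radians(deg)
    G=np.array([[-np.sin(a),np.cos(a),0],[np.cos(a),np.sin(a),0],[0,0,-1]]).T
    print('to',(M.T@(np.array([x,y,z])-s['position'])).round(4),R.from_matrix(M.T@G).as_rotvec().round(4))
E
python3 - <<'E'
from h import *
p,d,K,T=cam('side');P=cloud(d,K,T);x,y,h=np.moveaxis(P,-1,0)
s=bot.get_state();print(s['position'],np.degrees(yaw()),s['gripper_width'],s['wrist_force'])
save('side1',p)
to(.4455,.3,.21,35.2)
E
```

```text
[0.46646631 0.2620656  0.21306993] 35.466140265021515 0.14924530790834958 [-3.89862996  3.42449892 -3.18771088]
to [0.0431 0.0049 0.0032] [-0.0002 -0.0028  0.0046]
```

View pics/side1.png

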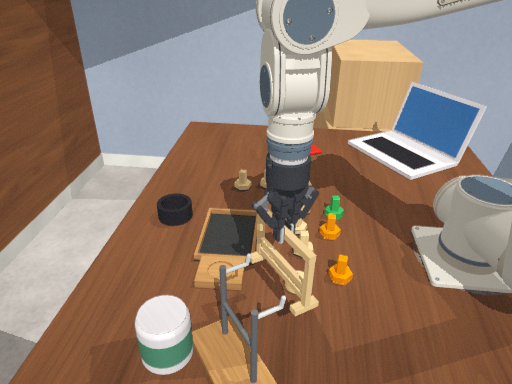

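Call:
drive_tool(
  moves=[
    [0.022, 0.003, 0, 0, 0, 0, 1],
    [0.043, 0.005, 0, 0, 0, 0, 1],
    [0.043, 0.005, 0.003, 0, 0, 0.005, 1],
    [0.043, 0.025, 0.003, 0, 0, 0.005, 1],
    [0.043, 0.05, 0.003, 0, 0, 0.005, 1],
    [0.043, 0.075, 0.003, 0, 0, 0.005, 1],
    [0.043, 0.094, 0.003, 0, 0, 0.005, 1],
    [0.043, 0.094, 0.003, 0, 0, 0.005, 1],
  ],
)

```text
time_s: 3.28
position: [0.5202, 0.3526, 0.2075]
tcp_rot: [-1.445, -2.785, 0.001]
wrist_force: [-0.6, -0.3, -3.4]
gripper_width: 0.151
```

```bash
python3 - <<'E'
from h import *
s=bot.get_state();print(s['position'],np.degrees(yaw()),s['gripper_width'],s['wrist_force'])
to(.519,.352,.1674,35.2)
for n in ['side','scene']:
    p,d,K,T=cam(n);P=cloud(d,K,T);x,y,h=np.moveaxis(P,-1,0)
    a=np.radians(35.2);X=(x-.519)*np.cos(a)+(y-.352)*np.sin(a);Y=-(x-.519)*np.sin(a)+(y-.352)*np.cos(a)
    m=(abs(X)<.05)&(abs(Y)<.1)&(h>.205)&(h<.245)&(p[...,0]>p[...,2]+30)
    for lo,hi in [(-.09,-.03),(.03,.09)]:
        k=m&(Y>lo)&(Y<hi)
        if k.sum()>10: print(n,k.sum(),'X',X[k].min(),np.median(X[k]),X[k].max(),'z',h[k].min(),h[k].max())
    k=m; print('Y',Y[k].min(),Y[k].max())
    if n=='side': save('side2',cv2.resize(p[180:384,140:360],None,fx=2.7,fy=2.7))
E
```

```text
[0.52024933 0.35260774 0.20749396] 35.16248641355826 0.1510612805023528 [-0.59569488 -0.26248985 -3.3516686 ]
to [ 0.0001 -0.0013  0.0401] [-0.002  -0.0031 -0.0007]
side 78 X -0.0017497886199795282 0.006210908831233718 0.008516383594478153 z 0.22285000550588113 0.2365044045473742
side 492 X -0.00705946374641056 0.0039729811503834145 0.008767217090427944 z 0.2050841364611944 0.23587560162745713
Y -0.07884856413330342 0.08959434845560538
scene 173 X -0.009641447858920047 0.001608258111655738 0.007986686187990262 z 0.20722161205393452 0.2427142667955664
scene 90 X -0.009141675159236279 0.003259828838755769 0.007356886783758981 z 0.20659342462003227 0.238870747692707
Y -0.09142111740596812 0.09184422171382939
```

View pics/side2.png

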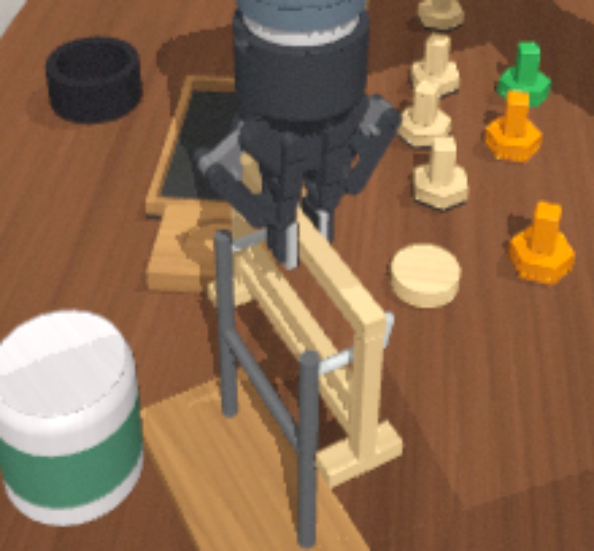

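Call:
drive_tool(
  moves=[
    [0, -0.001, 0.01, 0, 0, 0, 1],
    [0, -0.001, 0.02, 0, 0, 0, 1],
    [0, -0.001, 0.03, 0, 0, 0, 1],
    [0, -0.001, 0.036, 0, 0, 0, 1],
    [0, -0.001, 0.038, 0, 0, 0, 1],
    [0, -0.001, 0.04, 0, 0, 0, 1],
    [0, -0.001, 0.04, 0, 0, 0, 1],
  ],
)

```text
time_s: 3.97
position: [0.5168, 0.3506, 0.1681]
tcp_rot: [-1.445, -2.785, 0.003]
wrist_force: [-0.5, 0.1, -3.7]
gripper_width: 0.154
```

Call:
drive_tool(
  moves=[
    [0, 0, 0.001, 0, 0, 0, 1],
    [0, 0, 0.002, 0, 0, 0, 1],
    [0, 0, 0.002, 0, 0, 0, 1],
  ],
)

```text
time_s: 4.22
position: [0.5171, 0.3507, 0.1674]
tcp_rot: [-1.445, -2.786, 0.0]
wrist_force: [-0.8, -1.9, 4.5]
gripper_width: 0.15
```

Call:
drive_tool(
  moves=[
    [0, 0, 0, 0, 0, 0, 0.8],
    [0, 0, 0, 0, 0, 0, 0.7],
    [0, 0, 0, 0, 0, 0, 0.6],
    [0, 0, 0, 0, 0, 0, 0.5],
    [0, 0, 0, 0, 0, 0, 0.3],
    [0, 0, 0, 0, 0, 0, 0.3],
  ],
)

```text
time_s: 4.72
position: [0.5171, 0.3507, 0.1673]
tcp_rot: [-1.445, -2.786, 0.0]
wrist_force: [-0.4, -0.8, -0.9]
gripper_width: 0.7
```

Call:
drive_tool(
  moves=[
    [0, 0, -0.01, 0, 0, 0, 0.3],
    [0, 0, -0.03, 0, 0, 0, 0.3],
    [0, 0, -0.06, 0, 0, 0, 0.3],
    [0, 0, -0.09, 0, 0, 0, 0.3],
    [0, 0, -0.12, 0, 0, 0, 0.3],
    [0, 0, -0.12, 0, 0, 0, 0],
  ],
)

```text
time_s: 5.22
position: [0.5186, 0.3511, 0.2942]
tcp_rot: [1.446, 2.787, 0.011]
wrist_force: [0.2, 1.1, 0.8]
gripper_width: 0.827
```

```bash
python3 - <<'E'
from h import *
s=bot.get_state();print(s['position'],np.degrees(yaw()),s['gripper_width'],s['wrist_force'])
for n in ['side','scene']:
    p,d,K,T=cam(n);P=cloud(d,K,T);x,y,h=np.moveaxis(P,-1,0)
    a=np.radians(35.2);X=(x-.519)*np.cos(a)+(y-.352)*np.sin(a);Y=-(x-.519)*np.sin(a)+(y-.352)*np.cos(a)
    m=(abs(X)<.05)&(abs(Y)<.1)&(h>.155)&(h<.205)&(p[...,0]>p[...,2]+30)
    for lo,hi in [(-.095,-.03),(-.03,.03),(.03,.095)]:
        k=m&(Y>lo)&(Y<hi)
        if k.sum()>10: print(n,k.sum(),'X',X[k].min(),np.median(X[k]),X[k].max(),'z',h[k].min(),np.percentile(h[k],95))
    save(n+'3',p)
a=cv2.imread('pics/side3.png')[180:384,140:360];b=cv2.imread('pics/scene3.png')[130:300,200:450]
cv2.imwrite('pics/c3.png',np.hstack([cv2.resize(a,(400,371)),cv2.resize(b,(400,371))]))
to(.615,-.005,.33,1.8)
E
```

```text
[0.51856588 0.35110175 0.294245  ] 35.16884765165627 0.8272399916791945 [0.19255137 1.09223767 0.84495308]
side 295 X -0.028341472275375444 0.0012497843310053242 0.03277522690314825 z 0.15522978430462087 0.19490560526017653
side 293 X -0.010461267334584532 0.0007568126282220984 0.005189602212986624 z 0.17798965331436667 0.19478273135386928
side 537 X -0.021242138736367187 0.0006907217298600145 0.027681670361282235 z 0.1550665521501664 0.19471885240862843
scene 206 X -0.029757651888462328 0.0007056425015804519 0.03256872454063034 z 0.15635204819590642 0.19711170853040866
scene 140 X -0.011966015761665255 -0.0006237691783516968 0.0059435577033070406 z 0.1790997606030742 0.19796821205381956
scene 179 X -0.02295431307391797 0.0010117061016619439 0.033662137968641204 z 0.15705811825432292 0.1969819547894685
to [-0.3467 -0.1255 -0.0419] [ 0.0006 -0.0027  0.5824]
```

View pics/c3.png

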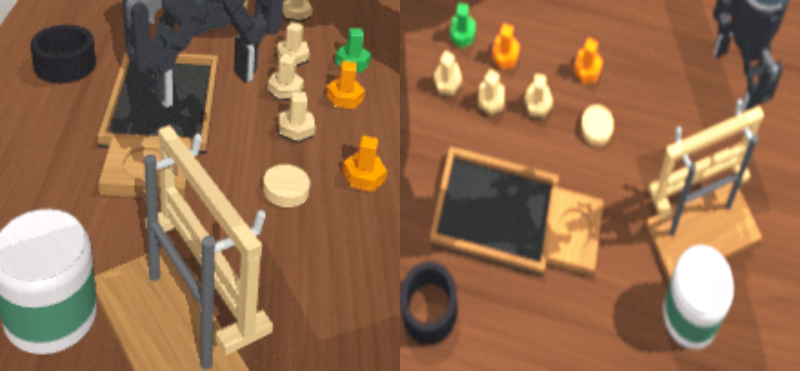

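```bash
python3 -c "
from h import *
to(.53,-.03,.32,1.8)"
```

```text
to [-0.3182 -0.2094 -0.032 ] [ 0.0006 -0.0027  0.5824]
```

Call:
drive_tool(
  moves=[
    [-0.02, -0.01, -0.03, 0, 0, 0, 0],
    [-0.055, -0.035, -0.032, 0, 0, 0.1, 0],
    [-0.09, -0.06, -0.032, 0, 0, 0.2, 0],
    [-0.125, -0.082, -0.032, 0, 0, 0.3, 0],
    [-0.16, -0.105, -0.032, 0, 0, 0.4, 0],
    [-0.195, -0.13, -0.032, 0, 0, 0.5, 0],
    [-0.23, -0.15, -0.032, 0, 0, 0.58, 0],
    [-0.262, -0.172, -0.032, 0, 0, 0.58, 0],
  ],
)

```text
time_s: 5.98
position: [0.5276, 0.0356, 0.3193]
tcp_rot: [-2.187, -2.251, -0.001]
wrist_force: [1.5, -0.7, 0.2]
gripper_width: 1.001
```

Call:
drive_tool(
  moves=[
    [-0.028, -0.04, 0, 0, 0, 0, 0],
    [-0.028, -0.07, 0, 0, 0, 0, 0],
    [-0.028, -0.07, 0, 0, 0, 0, 0],
  ],
)

```text
time_s: 6.23
position: [0.4531, 0.0042, 0.3189]
tcp_rot: [-2.188, -2.246, 0.003]
wrist_force: [1.1, 0.4, 1.7]
gripper_width: 0.998
```

```bash
cat >> h.py <<'E'
def ext(q,deg): 
    a=np.radians(deg); t=q[:,:2]@[np.cos(a),np.sin(a)]; return (np.percentile(t,99)-np.percentile(t,1))*1000
def stamps(p,d,K,T,mn=40,verbose=True):
    P=cloud(d,K,T);x,y,h=np.moveaxis(P,-1,0);out=[]
    pi=p.astype(int)
    wood=(pi[...,0]>110)&(pi[...,0]-pi[...,2]>30)&(pi[...,0]-pi[...,2]<130)&(pi[...,1]>.72*pi[...,0])
    W=(x>.3)&(x<.8)&(y>-.45)&(y<.3)
    top=cv2.morphologyEx((W&wood&(h>.056)&(h<.07)).astype(np.uint8),cv2.MORPH_OPEN,np.ones((2,2)))
    n,l,st,c=cv2.connectedComponentsWithStats(top)
    for k in range(1,n):
        if st[k,4]<mn: continue
        q=P[l==k]; 
        # rectangle through rays on plane z of top face
        zt=np.percentile(q[:,2],50)
        cs=cv2.findContours((l==k).astype(np.uint8),cv2.RETR_EXTERNAL,cv2.CHAIN_APPROX_NONE)[0]
        g=np.array([ray(u,v,zt,K,T)[:2]*1000 for u,v in max(cs,key=len)[:,0]],np.float32)
        r=cv2.minAreaRect(g); ang=r[2]%90
        ctr=np.array(r[0])/1000
        f=P[wood&(h>zt-.047)&(h<zt-.037)&(np.hypot(x-ctr[0],y-ctr[1])<.04)]
        e=[np.median([ext(f,ang+o+b) for b in(0,60,120)]) if len(f)>20 else 0 for o in(0,90)]
        th=ang if e[0]<e[1] else ang+90
        th=(th+90)%180-90
        out.append((ctr,th,zt))
        if verbose: print('stamp',c[k].round(0),st[k,4],'ctr',ctr.round(4),'z',zt.round(4),'side',np.round(r[1],1),'yaw',round(th,1),'ext',np.round(e,1))
    return out
E
python3 - <<'E'
from h import *
s=bot.get_state();print(s['position'],np.degrees(yaw()))
p,d,K,T=cam('wrist'); np.savez('w1',p=p,d=d,K=K,T=T); save('w1',cv2.resize(p,(800,600)))
stamps(p,d,K,T)
P=cloud(d,K,T);x,y,h=np.moveaxis(P,-1,0)
v=p.max(2)
k=(x>.5)&(x<.75)&(y>-.2)&(y<.15)&(h<.02)&(h>-.005)&(v<75)
n,l,st,c=cv2.connectedComponentsWithStats(cv2.morphologyEx(k.astype(np.uint8),cv2.MORPH_OPEN,np.ones((3,3))))
i=1+st[1:,4].argmax();q=P[l==i];print('well',st[i],q.mean(0),cv2.minAreaRect((q[:,:2]*1000).astype(np.float32)))
rim=(h>.016)&(h<.024)&(x>.5)&(x<.75)&(y>-.13)&(y<.098)&(p[...,0].astype(int)>p[...,2]*1.25)
print('rim',rim.sum(),cv2.minAreaRect((P[rim][:,:2]*1000).astype(np.float32)))
m=((h>.012)&(h<.024)&(x<.52)&(x>.38)&(y>.09)&(y<.22)&(p[...,0]>150)).astype(np.uint8)
if m.sum()>50: q=P[m>0]; print('eye',cv2.minEnclosingCircle((q[:,:2]*1000).astype(np.float32)))
E
```

```text
[0.45310771 0.00419452 0.3188515 ] 1.4782132720777323
stamp [242. 140.] 220 ctr [0.4255 0.0261] z 0.0616 side [22. 22.] yaw 6.1 ext [49.  51.7]
stamp [253. 199.] 182 ctr [ 0.4432 -0.0667] z 0.0615 side [22.6 21.8] yaw -15.9 ext [52.1 48.7]
stamp [246. 251.] 154 ctr [ 0.4335 -0.1618] z 0.0616 side [23.8 21.8] yaw 70.8 ext [48.9 52.1]
stamp [349. 311.] 87 ctr [ 0.6239 -0.2821] z 0.0617 side [23.4 16.8] yaw -15.2 ext [39.6 36.2]
stamp [243. 318.] 126 ctr [ 0.429  -0.3045] z 0.0612 side [21.8 25.9] yaw 14.9 ext [48.8 52.1]
stamp [305. 319.] 128 ctr [ 0.5448 -0.3047] z 0.061 side [23.9 24. ] yaw 55.4 ext [49.3 52.2]
well [ 321  100   88  113 8147] [ 0.6281721  -0.00373991  0.00599173] ((626.9725952148438, -11.753959655761719), (129.56320190429688, 196.95692443847656), 1.42738676071167)
rim 2338 ((625.74169921875, -10.222389221191406), (152.2196044921875, 218.4095001220703), 1.8859785795211792)
eye ((435.5296325683594, 151.0795440673828), 29.919254302978516)
```

View pics/w1.png

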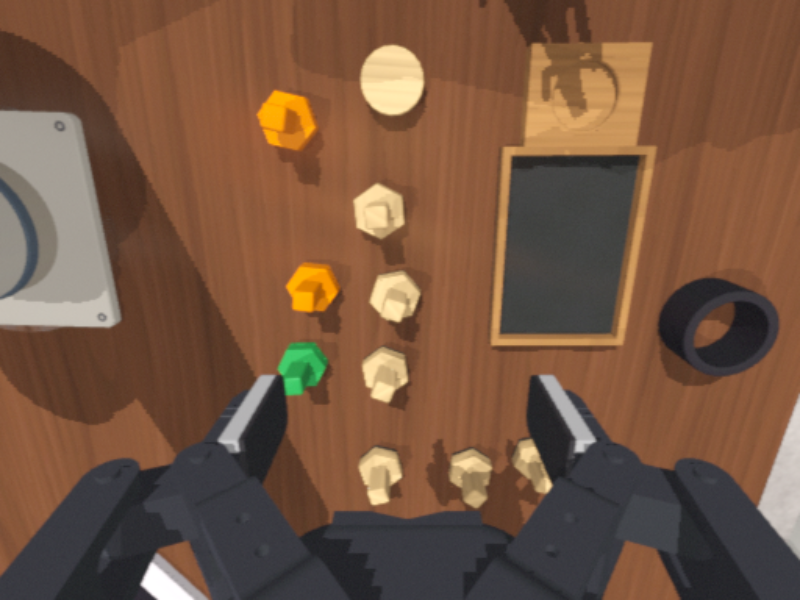

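Call:
drive_tool(
  moves=[
    [0.011, -0.013, 0.03, 0, 0, -0.04, 0.3],
    [0.023, -0.027, 0.06, 0, 0, -0.08, 0.3],
    [0.023, -0.027, 0.09, 0, 0, -0.08, 0.3],
    [0.023, -0.027, 0.119, 0, 0, -0.08, 0.3],
    [0.023, -0.027, 0.119, 0, 0, -0.08, 0.3],
    [0.023, -0.027, 0.119, 0, 0, -0.08, 0.3],
  ],
)

```text
time_s: 6.78
position: [0.4272, 0.0277, 0.1998]
tcp_rot: [-2.095, -2.332, 0.002]
wrist_force: [0.6, -0.6, 0.4]
gripper_width: 0.697
```

```bash
cat >> h.py <<'E'
C=np.array([.626,-.0115]); TY=1.8
ux=np.array([np.cos(np.radians(TY)),np.sin(np.radians(TY))]); uy=np.array([-ux[1],ux[0]])
def hover():
    s=bot.get_state();p,d,K,T=cam('wrist')
    S=stamps(p,d,K,T,verbose=False)
    S.sort(key=lambda a:np.hypot(*(a[0]-s['position'][:2])))
    for c,th,z in S[:7]:
        r=c-C; print('ctr',c.round(4),'yaw',round(th,1),'z',round(float(z),4),'tray',(r@ux*1000).round(1),(r@uy*1000).round(1),'rel',round((th-TY+30)%60-30,1))
    c,th,z=S[0]; f=np.degrees(yaw()); g=th+90*np.round((f-th)/90)
    print('pos',s['position'].round(4),'phi',round(f,1),'w',round(s['gripper_width'],3),'j6',s['joints'][5].round(2),'grip at phi',round(g,1),'along stamp','x' if round((g-th)/90)%2==0 else 'y')
    to(c[0],c[1],.028,g)
def cell(tx,ty,z,deg):
    q=C+tx/1000*ux+ty/1000*uy; to(q[0],q[1],z,deg)
E
python3 -c "
from h import *
hover()"
```

```text
ctr [0.425  0.0274] yaw 5.3 z 0.0618 tray -199.7 45.2 rel 3.5
ctr [ 0.4424 -0.0656] yaw -17.2 z 0.0616 tray -185.2 -48.3 rel -19.0
ctr [ 0.4326 -0.1605] yaw 70.4 z 0.0614 tray -198.0 -142.8 rel 8.6
pos [0.4272 0.0277 0.1998] phi 6.1 w 0.697 j6 1.33 grip at phi 5.3 along stamp x
to [-0.0004 -0.0027  0.1731] [-0.0029 -0.0034  0.015 ]
```

Call:
drive_tool(
  moves=[
    [0, -0.003, 0.04, 0, 0, 0.015, 0.3],
    [0, -0.003, 0.08, 0, 0, 0.015, 0.3],
    [0, -0.003, 0.12, 0, 0, 0.015, 0.3],
    [0, -0.003, 0.155, 0, 0, 0.015, 0.3],
    [0, -0.003, 0.172, 0, 0, 0.015, 0.3],
    [0, -0.003, 0.172, 0, 0, 0.015, 0.3],
    [0, -0.003, 0.172, 0, 0, 0.015, 0.5],
    [0, -0.003, 0.172, 0, 0, 0.015, 0.6],
  ],
  grip_force=40,
)

```text
time_s: 7.5
position: [0.4267, 0.0275, 0.031]
tcp_rot: [-2.116, -2.319, -0.003]
wrist_force: [-0.5, 0.1, -0.2]
gripper_width: 0.427
```

Call:
drive_tool(
  moves=[
    [0, 0, 0, 0, 0, 0, 1],
    [0, 0, 0, 0, 0, 0, 1],
    [0, 0, 0, 0, 0, 0, 1],
    [0, 0, 0, 0, 0, 0, 1],
    [0, 0, -0.03, 0, 0, 0, 1],
    [0, 0, -0.06, 0, 0, 0, 1],
    [0, 0, -0.085, 0, 0, 0, 1],
    [0, 0, -0.085, 0, 0, 0, 1],
  ],
)

```text
time_s: 8.17
position: [0.429, 0.027, 0.1209]
tcp_rot: [2.114, 2.318, 0.01]
wrist_force: [0.6, -0.9, -1.1]
gripper_width: 0.25
```

Call:
drive_tool(
  moves=[
    [-0.002, 0.03, 0, 0, 0, 0.03, 1],
    [-0.004, 0.065, 0, 0, 0, 0.061, 1],
    [-0.006, 0.1, 0, 0, 0, 0.061, 1],
    [-0.009, 0.135, 0, 0, 0, 0.061, 1],
    [-0.01, 0.162, 0, 0, 0, 0.061, 1],
    [-0.01, 0.162, 0, 0, 0, 0.061, 1],
    [-0.01, 0.162, 0, 0, 0, 0.061, 1],
  ],
)

```text
time_s: 8.75
position: [0.592, 0.0319, 0.1211]
tcp_rot: [2.184, 2.253, 0.009]
wrist_force: [-0.5, 0.1, -1.6]
gripper_width: 0.249
```

```bash
python3 -c "
from h import *
s=bot.get_state();print(s['position'].round(4),s['gripper_width'],s['time_s'],s['wrist_force'])
cell(-37.5,45,.034,1.8)
p,d,K,T=cam('wrist');save('g1',p[100:,:])"
```

```text
[0.592  0.0319 0.1211] 0.24865890054031295 8.75 [-0.4769587   0.06421929 -1.64153591]
to [ 0.0004 -0.0054  0.0871] [ 0.0066 -0.0015 -0.0004]
```

View pics/g1.png

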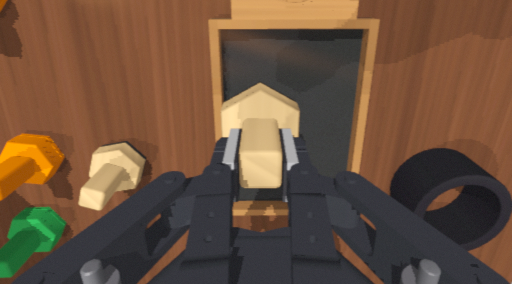

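Call:
drive_tool(
  moves=[
    [0, -0.005, 0.02, 0.006, -0.001, 0, 1],
    [0, -0.005, 0.05, 0.006, -0.001, 0, 1],
    [0, -0.005, 0.072, 0.006, -0.001, 0, 1],
    [0, -0.005, 0.08, 0.006, -0.001, 0, 1],
    [0, -0.005, 0.082, 0.006, -0.001, 0, 1],
    [0, -0.005, 0.084, 0.006, -0.001, 0, 1],
    [0, -0.005, 0.084, 0.006, -0.001, 0, 1],
    [0, -0.005, 0.084, 0.006, -0.001, 0, 1],
  ],
)

```text
time_s: 9.47
position: [0.5866, 0.0319, 0.0385]
tcp_rot: [2.186, 2.255, 0.002]
wrist_force: [-0.5, -1.2, 1.0]
gripper_width: 0.253
```

```bash
python3 -c "
from h import *
s=bot.get_state();print(s['position'].round(4),s['gripper_width'],s['time_s'],s['wrist_force'])
cell(-37.5,45,.034,1.8)"
```

```text
[0.5866 0.0319 0.0385] 0.25319386382737985 9.4667 [-0.51275385 -1.18758187  1.04277072]
to [0.0004 0.0005 0.0045] [ 0.0018 -0.0004 -0.0005]
```

Call:
drive_tool(
  moves=[
    [0, 0, 0.001, 0, 0, 0, 1],
    [0, 0, 0.002, 0, 0, 0, 1],
    [0, 0, 0.002, 0, 0, 0, 1],
  ],
)

```text
time_s: 9.72
position: [0.5867, 0.0319, 0.0385]
tcp_rot: [2.185, 2.254, 0.004]
wrist_force: [-6.3, -0.1, 15.6]
gripper_width: 0.247
```

Call:
drive_tool(
  moves=[
    [0, 0, 0, 0, 0, 0, 0.7],
    [0, 0, 0, 0, 0, 0, 0.64],
    [0, 0, 0, 0, 0, 0, 0.6],
    [0, 0, 0, 0, 0, 0, 0.6],
    [0, 0, -0.02, 0, 0, 0, 0.6],
    [0, 0, -0.05, 0, 0, 0, 0.6],
    [0, 0, -0.09, 0, 0, 0, 0.6],
    [0, 0, -0.13, 0, 0, 0, 0.5],
  ],
)

```text
time_s: 10.38
position: [0.5856, 0.0319, 0.1691]
tcp_rot: [2.186, 2.255, 0.002]
wrist_force: [1.2, -0.4, 0.2]
gripper_width: 0.498
```

Call:
drive_tool(
  moves=[
    [0, 0, -0.03, 0, 0, 0, 0.3],
    [0, 0, -0.03, 0, 0, 0, 0.3],
    [0, 0, -0.03, 0, 0, 0, 0.3],
  ],
)

```text
time_s: 10.63
position: [0.5865, 0.0319, 0.201]
tcp_rot: [2.184, 2.253, 0.005]
wrist_force: [0.0, 0.4, -0.5]
gripper_width: 0.699
```

```bash
python3 -c "
from h import *
hover()
to(.4424,-.0656,.2,-17.2)
# well measure
p,d,K,T=cam('wrist');P=cloud(d,K,T);x,y,h=np.moveaxis(P,-1,0)
rim=(h>.0165)&(h<.0235)&(p[...,0].astype(int)>p[...,2]*1.25)
X=(x-C[0])*ux[0]+(y-C[1])*ux[1];Y=(x-C[0])*uy[0]+(y-C[1])*uy[1]
for n,m in [('L',rim&(X<-.06)&(X>-.085)&(abs(Y)<.08)),('R',rim&(X>.06)&(X<.085)&(abs(Y)<.08))]:
    print(n,m.sum(),np.percentile(X[m],[2,50,98])*1000,np.polyfit(Y[m],X[m],1))
m=rim&(abs(X)<.05)&(Y<-.09)&(Y>-.12);print('B',m.sum(),np.percentile(Y[m],[2,50,98])*1000 if m.sum() else 0)
"
```

```text
ctr [0.5893 0.0328] yaw 1.6 z 0.0676 tray -35.3 45.5 rel -0.2
ctr [ 0.4443 -0.0656] yaw -17.7 z 0.0615 tray -183.3 -48.4 rel -19.5
pos [0.5865 0.0319 0.201 ] phi 1.8 w 0.699 j6 1.45 grip at phi 1.6 along stamp x
to [0.0008 0.0033 0.1712] [ 0.002  -0.0002  0.0024]
to [-0.093  -0.1462 -0.0011] [ 0.002  -0.0005  0.3312]
L 762 [-75.81176348 -71.89830986 -68.00090334] [ 8.10045250e-06 -7.18630384e-02]
R 751 [66.74181723 70.44381197 74.81467042] [-0.00117402  0.07053304]
B 406 [-107.85867531 -102.60017     -99.02830421]
```

```bash
python3 - <<'E'
s=open('h.py').read()
s=s.replace("T=T@np.array(i['mount'])","T=T@np.array(i['mount']); T[:3,3]-=.0023*R.from_rotvec(s['tcp_rot']).as_matrix()[:,1]")
s=s.replace("(h>.056)&(h<.07)","(h>.057)&(h<.07)").replace("        # rect","        zm=np.percentile(q[:,2],70); kk=(l==k)&(abs(h-zm)<.003); l[(l==k)&~kk]=0\n        q=P[kk]\n        # rect")
s=s.replace("C=np.array([.626,-.0115])","C=np.array([.6240,-.0115])")
s=s.replace("def cell(tx,ty,z,deg):\n    q=C+","def cell(tx,ty,z,deg):\n    q=np.array([.5867,.0319])+")
open('h.py','w').write(s)
E
```

Call:
drive_tool(
  moves=[
    [-0.02, -0.03, 0, 0, 0, 0.08, 0.3],
    [-0.04, -0.065, 0, 0, 0, 0.17, 0.3],
    [-0.06, -0.1, 0, 0, 0, 0.25, 0.3],
    [-0.08, -0.13, 0, 0, 0, 0.33, 0.3],
    [-0.093, -0.146, 0, 0, 0, 0.33, 0.3],
    [-0.093, -0.146, 0, 0, 0, 0.33, 0.3],
    [-0.093, -0.146, 0, 0, 0, 0.33, 0.3],
  ],
)

```text
time_s: 11.32
position: [0.4413, -0.0659, 0.1974]
tcp_rot: [-2.528, -1.862, 0.001]
wrist_force: [-0.0, 0.9, 0.4]
gripper_width: 0.698
```

```bash
python3 -c "
from h import *
hover()"
```

```text
ctr [ 0.4398 -0.0659] yaw -17.3 z 0.0618 tray -185.8 -48.5 rel -19.1
ctr [ 0.4301 -0.1604] yaw 69.8 z 0.0618 tray -198.5 -142.7 rel 8.0
ctr [0.585  0.0316] yaw 2.1 z 0.0679 tray -37.6 44.3 rel 0.3
ctr [ 0.623  -0.2808] yaw -13.2 z 0.0616 tray -9.4 -269.1 rel -15.0
pos [ 0.4413 -0.0659  0.1974] phi -17.2 w 0.698 j6 1.53 grip at phi -17.3 along stamp x
to [-0.0011 -0.0019  0.1694] [-0.0012 -0.0007  0.0015]
```

Call:
drive_tool(
  moves=[
    [-0.001, -0.002, 0.04, 0, 0, 0, 0.3],
    [-0.001, -0.002, 0.08, 0, 0, 0, 0.3],
    [-0.001, -0.002, 0.12, 0, 0, 0, 0.3],
    [-0.001, -0.002, 0.155, 0, 0, 0, 0.3],
    [-0.001, -0.002, 0.169, 0, 0, 0, 0.3],
    [-0.001, -0.002, 0.169, 0, 0, 0, 0.4],
    [-0.001, -0.002, 0.169, 0, 0, 0, 0.5],
    [-0.001, -0.002, 0.169, 0, 0, 0, 0.6],
  ],
)

```text
time_s: 12.03
position: [0.4408, -0.0656, 0.0291]
tcp_rot: [-2.527, -1.865, -0.001]
wrist_force: [0.3, -0.4, 0.2]
gripper_width: 0.403
```

Call:
drive_tool(
  moves=[
    [0, 0, 0, 0, 0, 0, 1],
    [0, 0, 0, 0, 0, 0, 1],
    [0, 0, 0, 0, 0, 0, 1],
    [0, 0, 0, 0, 0, 0, 1],
    [0, 0, -0.03, 0, 0, 0, 1],
    [0, 0, -0.06, 0, 0, 0, 1],
    [0, 0, -0.085, 0, 0, 0, 1],
    [0, 0, -0.085, 0, 0, 0, 1],
  ],
)

```text
time_s: 12.7
position: [0.4429, -0.0664, 0.1188]
tcp_rot: [2.523, 1.863, 0.007]
wrist_force: [0.9, -1.4, -1.2]
gripper_width: 0.255
```

Call:
drive_tool(
  moves=[
    [0.025, 0.025, 0, 0, 0, -0.06, 1],
    [0.05, 0.052, 0, 0, 0, -0.13, 1],
    [0.075, 0.079, 0, 0, 0, -0.2, 1],
    [0.1, 0.106, 0, 0, 0, -0.27, 1],
    [0.127, 0.133, 0, 0, 0, -0.333, 1],
    [0.154, 0.16, 0, 0, 0, -0.333, 1],
    [0.154, 0.16, 0, 0, 0, -0.333, 1],
    [0.154, 0.16, 0, 0, 0, -0.333, 1],
  ],
)

```text
time_s: 13.37
position: [0.642, 0.0346, 0.1183]
tcp_rot: [2.178, 2.257, 0.004]
wrist_force: [-1.2, -0.0, -1.4]
gripper_width: 0.249
```

```bash
cat >> h.py <<'E'
def st():
    s=bot.get_state();print(s['position'].round(4),'phi',np.degrees(yaw()).round(1),'w',round(s['gripper_width'],3),s['time_s'],s['wrist_force'].round(1),'j6',s['joints'][5].round(2))
E
python3 -c "
from h import *
st();cell(52,0,.0385,1.8)"
```

```text
[0.642  0.0346 0.1183] phi 2.0 w 0.249 13.3667 [-1.2 -0.  -1.4] j6 1.46
to [-0.0008 -0.0037  0.0798] [0.0052 0.0017 0.0041]
```

Call:
drive_tool(
  moves=[
    [-0.001, -0.003, 0.02, 0.005, 0.002, 0.004, 1],
    [-0.001, -0.003, 0.05, 0.005, 0.002, 0.004, 1],
    [-0.001, -0.003, 0.07, 0.005, 0.002, 0.004, 1],
    [-0.001, -0.003, 0.078, 0.005, 0.002, 0.004, 1],
    [-0.001, -0.003, 0.079, 0.005, 0.002, 0.004, 1],
    [-0.001, -0.003, 0.079, 0.005, 0.002, 0.004, 1],
  ],
)

```text
time_s: 13.87
position: [0.6391, 0.033, 0.0399]
tcp_rot: [-2.187, -2.255, -0.0]
wrist_force: [0.5, 0.8, -0.5]
gripper_width: 0.252
```

```bash
python3 -c "
from h import *
st();cell(49.5,0,.0365,1.8)"
```

```text
[0.6391 0.033  0.0399] phi 1.8 w 0.252 13.8667 [ 0.5  0.8 -0.5] j6 1.46
to [ 0.0006 -0.0029  0.0034] [ 0.     -0.0002 -0.0005]
```

Call:
drive_tool(
  moves=[
    [0.0005, -0.001, 0.001, 0, 0, 0, 1],
    [0.0005, -0.002, 0.001, 0, 0, 0, 1],
    [0.0005, -0.003, 0.001, 0, 0, 0, 1],
    [0.0005, -0.003, 0.002, 0, 0, 0, 1],
    [0.0005, -0.003, 0.0035, 0, 0, 0, 1],
    [0.0005, -0.003, 0.0035, 0, 0, 0, 1],
  ],
)

```text
time_s: 14.37
position: [0.6363, 0.0334, 0.0365]
tcp_rot: [2.186, 2.255, 0.001]
wrist_force: [0.6, 0.3, -0.9]
gripper_width: 0.257
```

```bash
python3 -c "
from h import *
st();cell(49.5,0,.0365,1.8)"
```

```text
[0.6363 0.0334 0.0365] phi 1.8 w 0.257 14.3667 [ 0.6  0.3 -0.9] j6 1.46
to [ 0.0001 -0.0002  0.    ] [ 0.0008 -0.0001 -0.0004]
```

Call:
drive_tool(
  moves=[
    [0, -0.001, 0.001, 0, 0, 0, 1],
    [0, -0.001, 0.002, 0, 0, 0, 1],
    [0, -0.001, 0.002, 0, 0, 0, 1],
  ],
)

```text
time_s: 14.62
position: [0.6362, 0.0333, 0.0363]
tcp_rot: [2.185, 2.254, 0.004]
wrist_force: [-1.2, -0.1, 11.5]
gripper_width: 0.247
```

Seated. Release, lift and measure.

Call:
drive_tool(
  moves=[
    [0, 0, 0, 0, 0, 0, 0.72],
    [0, 0, 0, 0, 0, 0, 0.68],
    [0, 0, 0, 0, 0, 0, 0.66],
    [0, 0, 0, 0, 0, 0, 0.66],
    [0, 0, -0.02, 0, 0, 0, 0.66],
    [0, 0, -0.05, 0, 0, 0, 0.66],
    [0, 0, -0.09, 0, 0, 0, 0.6],
    [0, 0, -0.13, 0, 0, 0, 0.5],
  ],
)

```text
time_s: 15.28
position: [0.635, 0.0334, 0.1668]
tcp_rot: [2.186, 2.255, 0.002]
wrist_force: [1.5, 0.4, 1.1]
gripper_width: 0.499
```

Call:
drive_tool(
  moves=[
    [0, 0, -0.03, 0, 0, 0, 0.3],
    [0, 0, -0.03, 0, 0, 0, 0.3],
    [0, 0, -0.03, 0, 0, 0, 0.3],
  ],
)

```text
time_s: 15.53
position: [0.6357, 0.0333, 0.1987]
tcp_rot: [2.184, 2.253, 0.005]
wrist_force: [-0.1, -0.6, -0.4]
gripper_width: 0.706
```

```bash
python3 -c "
from h import *
hover()
p,d,K,T=cam('wrist');save('p2',cv2.resize(p[90:330,130:400],None,fx=2.5,fy=2.5))
to(.4301,-.1604,.2,-20.2)
"
```

```text
ctr [0.6362 0.0322] yaw 1.6 z 0.0678 tray 13.6 43.3 rel -0.2
ctr [0.5864 0.033 ] yaw 1.7 z 0.0678 tray -36.2 45.6 rel -0.1
pos [0.6357 0.0333 0.1987] phi 1.8 w 0.706 j6 1.46 grip at phi 1.6 along stamp x
to [-0.0012  0.001   0.1688] [ 0.0016 -0.0001  0.0026]
to [-0.1874 -0.2103 -0.0042] [-4.000e-04 -2.000e-04  3.835e-01]
```

View pics/p2.png

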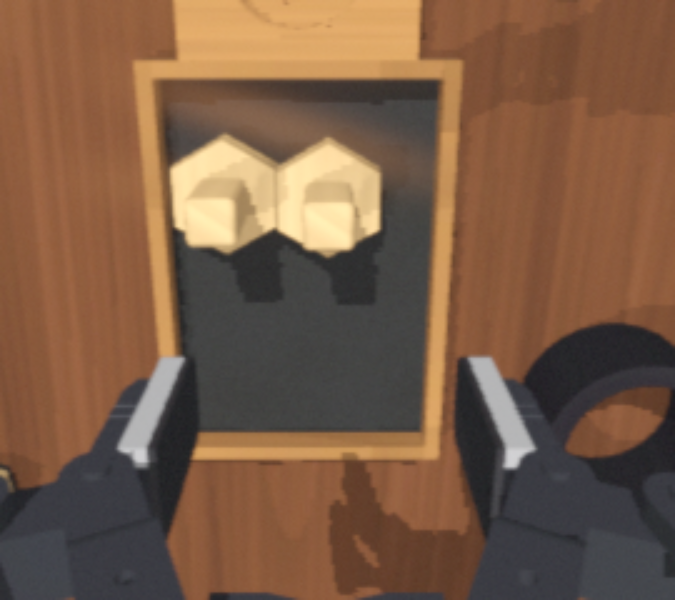

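Call:
drive_tool(
  moves=[
    [-0.024, -0.027, 0, 0, 0, 0.06, 0.3],
    [-0.05, -0.055, 0, 0, 0, 0.13, 0.3],
    [-0.076, -0.085, 0, 0, 0, 0.2, 0.3],
    [-0.102, -0.115, 0, 0, 0, 0.28, 0.3],
    [-0.128, -0.145, 0, 0, 0, 0.38, 0.3],
    [-0.155, -0.175, 0, 0, 0, 0.383, 0.3],
    [-0.178, -0.2, 0, 0, 0, 0.383, 0.3],
    [-0.187, -0.21, 0, 0, 0, 0.383, 0.3],
  ],
)

```text
time_s: 16.3
position: [0.427, -0.1615, 0.1944]
tcp_rot: [-2.576, -1.794, 0.003]
wrist_force: [0.9, -1.0, 0.7]
gripper_width: 0.699
```

Call:
drive_tool(
  moves=[
    [0, 0, 0, 0, 0, 0, 0.3],
    [0, 0, 0, 0, 0, 0, 0.3],
  ],
)

```text
time_s: 16.47
position: [0.426, -0.1617, 0.1932]
tcp_rot: [-2.576, -1.79, 0.005]
wrist_force: [-0.1, 0.8, -0.1]
gripper_width: 0.702
```

```bash
python3 -c "
from h import *
hover()"
```

```text
ctr [ 0.4302 -0.1611] yaw 69.6 z 0.0619 tray -198.4 -143.4 rel 7.8
ctr [ 0.425  -0.3032] yaw 15.5 z 0.0618 tray -208.0 -285.3 rel 13.7
ctr [ 0.5405 -0.3032] yaw 57.1 z 0.0617 tray -92.6 -288.9 rel -4.7
ctr [ 0.6226 -0.2818] yaw -13.8 z 0.0617 tray -9.8 -270.1 rel -15.6
pos [ 0.426  -0.1617  0.1932] phi -20.3 w 0.702 j6 1.38 grip at phi -20.4 along stamp y
to [0.0012 0.004  0.1654] [-0.0054 -0.0005  0.0002]
```

Call:
drive_tool(
  moves=[
    [0.001, 0.004, 0.04, -0.005, 0, 0, 0.3],
    [0.001, 0.004, 0.08, -0.005, 0, 0, 0.3],
    [0.001, 0.004, 0.12, -0.005, 0, 0, 0.3],
    [0.001, 0.004, 0.15, -0.005, 0, 0, 0.3],
    [0.001, 0.004, 0.165, -0.005, 0, 0, 0.3],
    [0.001, 0.004, 0.165, -0.005, 0, 0, 0.4],
    [0.001, 0.004, 0.165, -0.005, 0, 0, 0.5],
    [0.001, 0.004, 0.165, -0.005, 0, 0, 0.6],
  ],
)

```text
time_s: 17.18
position: [0.4311, -0.161, 0.0291]
tcp_rot: [2.578, 1.796, 0.001]
wrist_force: [0.2, -0.8, 1.1]
gripper_width: 0.404
```

Call:
drive_tool(
  moves=[
    [0, 0, 0, 0, 0, 0, 1],
    [0, 0, 0, 0, 0, 0, 1],
    [0, 0, 0, 0, 0, 0, 1],
    [0, 0, 0, 0, 0, 0, 1],
    [0, 0, -0.03, 0, 0, 0, 1],
    [0, 0, -0.06, 0, 0, 0, 1],
    [0, 0, -0.085, 0, 0, 0, 1],
    [0, 0, -0.085, 0, 0, 0, 1],
  ],
)

```text
time_s: 17.85
position: [0.4331, -0.1623, 0.119]
tcp_rot: [2.572, 1.791, 0.006]
wrist_force: [0.5, -1.0, -1.4]
gripper_width: 0.249
```

Call:
drive_tool(
  moves=[
    [0.03, 0.018, 0, 0, 0, 0.02, 1],
    [0.063, 0.038, 0, 0, 0, 0.05, 1],
    [0.097, 0.058, 0, 0, 0, 0.09, 1],
    [0.13, 0.078, 0, 0, 0, 0.136, 1],
    [0.163, 0.098, 0, 0, 0, 0.136, 1],
    [0.196, 0.117, 0, 0, 0, 0.136, 1],
    [0.2, 0.12, 0, 0, 0, 0.136, 1],
    [0.2, 0.12, 0, 0, 0, 0.136, 1],
  ],
)

```text
time_s: 18.52
position: [0.6161, -0.0147, 0.1188]
tcp_rot: [2.686, 1.617, 0.006]
wrist_force: [-1.0, -0.4, -2.5]
gripper_width: 0.25
```

```bash
sed -i 's/q=np.array(\[.5867,.0319\])+/q=C+/' h.py; python3 -c "
from h import *
st();cell(-11.3,-4,.0395,-28.2);cell(-11.3,3,.0395,-28.2)"
```

```text
[ 0.6161 -0.0147  0.1188] phi -27.9 w 0.25 18.5167 [-1.  -0.4 -2.5] j6 1.9
to [-0.0026 -0.0029  0.0793] [ 0.0075 -0.0001  0.0049]
to [ 0.0035 -0.0064  0.0792] [ 0.0075 -0.0001  0.0049]
```

Call:
drive_tool(
  moves=[
    [-0.0026, -0.0029, 0.03, 0.007, 0, 0.005, 1],
    [-0.0026, -0.0029, 0.06, 0.007, 0, 0.005, 1],
    [-0.0026, -0.0029, 0.075, 0.007, 0, 0.005, 1],
    [-0.0026, -0.0029, 0.079, 0.007, 0, 0.005, 1],
    [-0.0026, -0.0029, 0.079, 0.007, 0, 0.005, 1],
    [-0.001, -0.004, 0.079, 0.007, 0, 0.005, 1],
    [0.001, -0.005, 0.079, 0.007, 0, 0.005, 1],
    [0.003, -0.006, 0.08, 0.007, 0, 0.005, 1],
  ],
)

```text
time_s: 19.18
position: [0.6135, -0.0097, 0.0405]
tcp_rot: [2.694, 1.611, 0.003]
wrist_force: [-0.7, -1.7, -0.4]
gripper_width: 0.249
```

```bash
python3 -c "
from h import *
st();cell(-11.3,3,.0363,-28.2)"
```

```text
[ 0.6135 -0.0097  0.0405] phi -28.2 w 0.249 19.1833 [-0.7 -1.7 -0.4] j6 1.91
to [ 0.0004 -0.0012  0.0041] [ 0.0032 -0.0007 -0.0005]
```

Call:
drive_tool(
  moves=[
    [0.0005, -0.001, 0.001, 0.003, 0, 0, 1],
    [0.001, -0.0015, 0.002, 0.003, 0, 0, 1],
    [0.001, -0.0015, 0.003, 0.003, 0, 0, 1],
    [0.001, -0.0015, 0.004, 0.003, 0, 0, 1],
    [0.001, -0.0015, 0.005, 0.003, 0, 0, 1],
    [0.001, -0.0015, 0.005, 0.003, 0, 0, 1],
  ],
)

```text
time_s: 19.68
position: [0.613, -0.0082, 0.0365]
tcp_rot: [2.695, 1.612, 0.003]
wrist_force: [-2.3, 0.2, 8.5]
gripper_width: 0.252
```

Seated with 8.5 N. Release, lift, check.

Call:
drive_tool(
  moves=[
    [0, 0, 0, 0, 0, 0, 0.72],
    [0, 0, 0, 0, 0, 0, 0.68],
    [0, 0, 0, 0, 0, 0, 0.66],
    [0, 0, 0, 0, 0, 0, 0.66],
    [0, 0, -0.02, 0, 0, 0, 0.66],
    [0, 0, -0.05, 0, 0, 0, 0.66],
    [0, 0, -0.09, 0, 0, 0, 0.6],
    [0, 0, -0.13, 0, 0, 0, 0.5],
  ],
)

```text
time_s: 20.35
position: [0.612, -0.008, 0.1671]
tcp_rot: [-2.695, -1.612, 0.0]
wrist_force: [1.0, 0.1, -0.1]
gripper_width: 0.499
```

Call:
drive_tool(
  moves=[
    [0, 0, -0.03, 0, 0, 0, 0.3],
    [0, 0, -0.03, 0, 0, 0, 0.3],
    [0, 0, -0.03, 0, 0, 0, 0.3],
  ],
)

```text
time_s: 20.6
position: [0.6128, -0.0081, 0.199]
tcp_rot: [2.695, 1.612, 0.005]
wrist_force: [-0.2, -0.3, -1.2]
gripper_width: 0.697
```

```bash
python3 -c "
from h import *
hover()
p,d,K,T=cam('wrist');save('p3',cv2.resize(p[60:330,80:400],None,fx=2.2,fy=2.2))
to(.425,-.3032,.2,15.5)
"
```

```text
ctr [ 0.6126 -0.0084] yaw 61.7 z 0.0679 tray -11.3 3.4 rel -0.1
ctr [0.6366 0.0347] yaw 2.0 z 0.0678 tray 14.1 45.8 rel 0.2
ctr [0.5862 0.0337] yaw 2.0 z 0.0679 tray -36.3 46.4 rel 0.2
ctr [ 0.6273 -0.2816] yaw -20.8 z 0.0617 tray -5.1 -270.1 rel -22.6
pos [ 0.6128 -0.0081  0.199 ] phi -28.2 w 0.697 j6 1.91 grip at phi -28.3 along stamp y
to [-0.0002  0.0008  0.1692] [-0.0004 -0.0008  0.0017]
to [-0.3484 -0.0248 -0.0038] [-0.0021 -0.001  -0.7631]
```

View pics/p3.png

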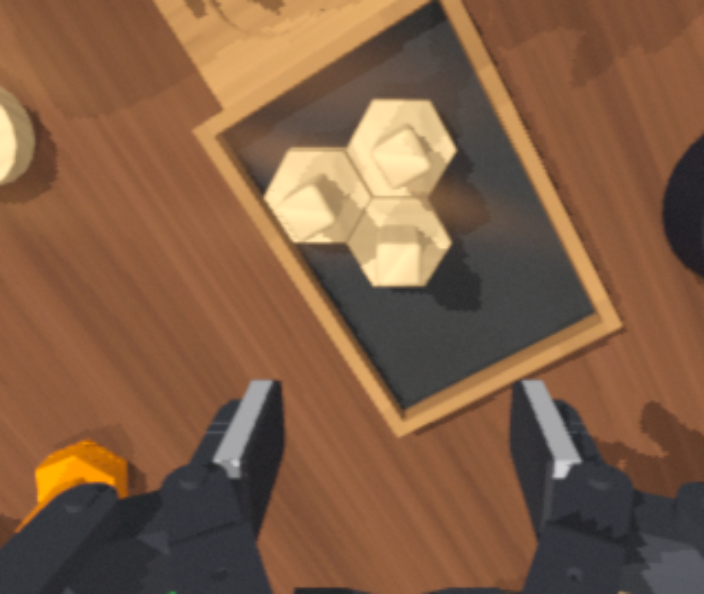

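Call:
drive_tool(
  moves=[
    [-0.03, 0.018, 0, 0, 0, -0.03, 0.3],
    [-0.063, 0.038, 0, 0, 0, -0.07, 0.3],
    [-0.097, 0.058, 0, 0, 0, -0.13, 0.3],
    [-0.13, 0.078, 0, 0, 0, -0.195, 0.3],
    [-0.163, 0.098, 0, 0, 0, -0.195, 0.3],
    [-0.198, 0.118, 0, 0, 0, -0.195, 0.3],
    [-0.235, 0.14, 0, 0, 0, -0.195, 0.3],
    [-0.235, 0.14, 0, 0, 0, -0.195, 0.3],
  ],
)

```text
time_s: 21.37
position: [0.6227, -0.2879, 0.1924]
tcp_rot: [-2.528, -1.858, 0.005]
wrist_force: [-0.2, -0.5, -0.2]
gripper_width: 0.698
```

Call:
drive_tool(
  moves=[
    [0, 0, 0, 0, 0, 0, 0.3],
    [0, 0, 0, 0, 0, 0, 0.3],
  ],
)

```text
time_s: 21.53
position: [0.6218, -0.2887, 0.1898]
tcp_rot: [-2.526, -1.854, 0.008]
wrist_force: [-0.2, -0.3, 0.2]
gripper_width: 0.699
```

```bash
python3 -c "
from h import *
hover()"
```

```text
ctr [ 0.625  -0.2826] yaw -17.3 z 0.0618 tray -7.5 -271.0 rel -19.1
ctr [ 0.5428 -0.3045] yaw 56.2 z 0.0618 tray -90.4 -290.3 rel -5.6
ctr [ 0.427  -0.3046] yaw 15.7 z 0.0618 tray -206.1 -286.8 rel 13.9
pos [ 0.6218 -0.2887  0.1898] phi -17.4 w 0.699 j6 1.32 grip at phi -17.3 along stamp x
to [0.0055 0.0026 0.1626] [-0.0085 -0.0006 -0.0007]
```

Call:
drive_tool(
  moves=[
    [0.0055, 0.0025, 0.04, -0.008, 0, 0, 0.3],
    [0.0055, 0.0025, 0.08, -0.008, 0, 0, 0.3],
    [0.0055, 0.0025, 0.12, -0.008, 0, 0, 0.3],
    [0.0055, 0.0025, 0.15, -0.008, 0, 0, 0.3],
    [0.0055, 0.0025, 0.162, -0.008, 0, 0, 0.3],
    [0.0055, 0.0025, 0.162, -0.008, 0, 0, 0.4],
    [0.0055, 0.0025, 0.162, -0.008, 0, 0, 0.5],
    [0.0055, 0.0025, 0.162, -0.008, 0, 0, 0.6],
  ],
)

```text
time_s: 22.25
position: [0.6258, -0.282, 0.0301]
tcp_rot: [2.53, 1.861, 0.002]
wrist_force: [0.2, 0.1, 0.3]
gripper_width: 0.406
```

Call:
drive_tool(
  moves=[
    [0, 0, 0, 0, 0, 0, 1],
    [0, 0, 0, 0, 0, 0, 1],
    [0, 0, 0, 0, 0, 0, 1],
    [0, 0, 0, 0, 0, 0, 1],
    [0, 0, -0.03, 0, 0, 0, 1],
    [0, 0, -0.06, 0, 0, 0, 1],
    [0, 0, -0.085, 0, 0, 0, 1],
    [0, 0, -0.085, 0, 0, 0, 1],
  ],
)

```text
time_s: 22.92
position: [0.6277, -0.2833, 0.1217]
tcp_rot: [2.523, 1.856, 0.007]
wrist_force: [0.3, -0.5, -0.1]
gripper_width: 0.251
```

Call:
drive_tool(
  moves=[
    [0.033, -0.005, 0, 0, 0, -0.05, 1],
    [0.07, -0.011, 0, 0, 0, -0.12, 1],
    [0.108, -0.017, 0, 0, 0, -0.19, 1],
    [0.146, -0.023, 0, 0, 0, -0.26, 1],
    [0.185, -0.029, 0, 0, 0, -0.333, 1],
    [0.224, -0.035, 0, 0, 0, -0.333, 1],
    [0.262, -0.042, 0, 0, 0, -0.333, 1],
    [0.269, -0.042, 0, 0, 0, -0.333, 1],
  ],
)

```text
time_s: 23.58
position: [0.6675, -0.0082, 0.1207]
tcp_rot: [2.176, 2.254, 0.006]
wrist_force: [-0.2, 1.1, -1.7]
gripper_width: 0.251
```

Call:
drive_tool(
  moves=[
    [0, 0, 0, 0, 0, 0, 1],
    [0, 0, 0, 0, 0, 0, 1],
  ],
)

```text
time_s: 23.75
position: [0.6673, -0.0074, 0.1206]
tcp_rot: [2.174, 2.256, 0.006]
wrist_force: [-0.1, -0.7, -0.9]
gripper_width: 0.25
```

```bash
python3 -c "
from h import *
st();cell(40.5,-3,.0395,1.8);cell(38.3,4,.0395,1.8)"
```

```text
[ 0.6673 -0.0074  0.1206] phi 2.1 w 0.25 23.75 [-0.1 -0.7 -0.9] j6 1.4
to [-0.0055 -0.0037  0.0811] [0.0089 0.0034 0.0057]
to [ 0.0015 -0.0058  0.081 ] [0.0089 0.0034 0.0057]
```

Call:
drive_tool(
  moves=[
    [-0.0055, -0.0037, 0.02, 0.009, 0.003, 0.006, 1],
    [-0.0055, -0.0037, 0.05, 0.009, 0.003, 0.006, 1],
    [-0.0055, -0.0037, 0.075, 0.009, 0.003, 0.006, 1],
    [-0.0055, -0.0037, 0.08, 0.009, 0.003, 0.006, 1],
    [-0.0055, -0.0037, 0.08, 0.009, 0.003, 0.006, 1],
    [-0.0035, -0.0042, 0.08, 0.009, 0.003, 0.006, 1],
    [-0.001, -0.005, 0.08, 0.009, 0.003, 0.006, 1],
    [0.0015, -0.0058, 0.081, 0.009, 0.003, 0.006, 1],
  ],
)

```text
time_s: 24.42
position: [0.6626, -0.0069, 0.0404]
tcp_rot: [2.187, 2.254, 0.001]
wrist_force: [0.6, -0.3, 0.0]
gripper_width: 0.252
```

```bash
python3 -c "
from h import *
st();cell(38.3,4,.0365,1.8)"
```

```text
[ 0.6626 -0.0069  0.0404] phi 1.7 w 0.252 24.4167 [ 0.6 -0.3  0. ] j6 1.4
to [ 0.0006 -0.0004  0.0039] [ 0.0013  0.0007 -0.0013]
```

Call:
drive_tool(
  moves=[
    [0.0006, -0.0005, 0.001, 0, 0, 0, 1],
    [0.0006, -0.0005, 0.002, 0, 0, 0, 1],
    [0.0006, -0.0005, 0.003, 0, 0, 0, 1],
    [0.0006, -0.0005, 0.004, 0, 0, 0, 1],
    [0.0006, -0.0005, 0.005, 0, 0, 0, 1],
    [0.0006, -0.0005, 0.005, 0, 0, 0, 1],
  ],
)

```text
time_s: 24.92
position: [0.6625, -0.0063, 0.0378]
tcp_rot: [2.185, 2.253, 0.003]
wrist_force: [-5.0, -0.5, 17.9]
gripper_width: 0.247
```

Call:
drive_tool(
  moves=[
    [0, 0, 0, 0, 0, 0, 0.72],
    [0, 0, 0, 0, 0, 0, 0.68],
    [0, 0, 0, 0, 0, 0, 0.66],
    [0, 0, 0, 0, 0, 0, 0.66],
    [0, 0, -0.02, 0, 0, 0, 0.66],
    [0, 0, -0.05, 0, 0, 0, 0.66],
    [0, 0, -0.09, 0, 0, 0, 0.6],
    [0, 0, -0.13, 0, 0, 0, 0.5],
  ],
)

```text
time_s: 25.58
position: [0.6613, -0.006, 0.1681]
tcp_rot: [2.187, 2.254, 0.0]
wrist_force: [1.7, 0.4, 0.3]
gripper_width: 0.498
```

Call:
drive_tool(
  moves=[
    [0, 0, -0.03, 0, 0, 0, 0.3],
    [0, 0, -0.03, 0, 0, 0, 0.3],
    [0, 0, -0.03, 0, 0, 0, 0.3],
  ],
)

```text
time_s: 25.83
position: [0.6621, -0.0061, 0.2]
tcp_rot: [2.185, 2.252, 0.004]
wrist_force: [0.1, 0.6, -0.5]
gripper_width: 0.701
```

```bash
python3 -c "
from h import *
hover()
p,d,K,T=cam('wrist');save('p4',cv2.resize(p[60:330,80:400],None,fx=2.2,fy=2.2))
to(.5428,-.3045,.2,-33.8)
"
```

```text
ctr [ 0.6626 -0.0078] yaw 1.6 z 0.0679 tray 38.7 2.5 rel -0.2
ctr [0.6367 0.0345] yaw -88.4 z 0.0679 tray 14.2 45.5 rel 29.8
ctr [ 0.6126 -0.009 ] yaw -27.0 z 0.0677 tray -11.3 2.9 rel -28.8
ctr [0.5865 0.033 ] yaw 1.7 z 0.0679 tray -36.1 45.7 rel -0.1
pos [ 0.6621 -0.0061  0.2   ] phi 1.7 w 0.701 j6 1.4 grip at phi 1.6 along stamp x
to [-0.0016  0.001   0.17  ] [0.0013 0.0008 0.0025]
to [-0.2948 -0.1271 -0.0028] [-5.000e-04  7.000e-04  6.203e-01]
```

View pics/p4.png

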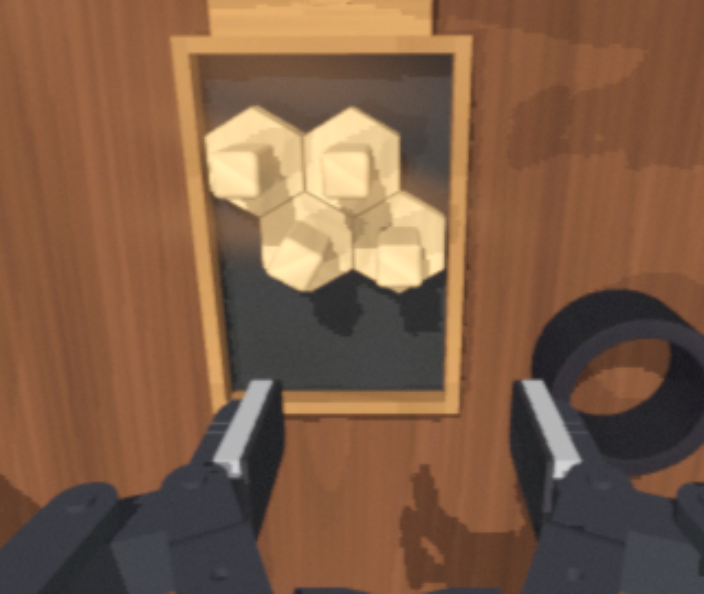

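Call:
drive_tool(
  moves=[
    [-0.03, -0.013, 0, 0, 0, 0.08, 0.3],
    [-0.066, -0.028, 0, 0, 0, 0.18, 0.3],
    [-0.102, -0.044, 0, 0, 0, 0.28, 0.3],
    [-0.138, -0.06, 0, 0, 0, 0.38, 0.3],
    [-0.174, -0.075, 0, 0, 0, 0.48, 0.3],
    [-0.21, -0.09, 0, 0, 0, 0.58, 0.3],
    [-0.246, -0.106, 0, 0, 0, 0.62, 0.3],
    [-0.28, -0.12, 0, 0, 0, 0.62, 0.3],
  ],
)

```text
time_s: 26.6
position: [0.5477, -0.291, 0.1953]
tcp_rot: [-2.771, -1.474, 0.004]
wrist_force: [0.2, -0.1, 0.2]
gripper_width: 0.697
```

Call:
drive_tool(
  moves=[
    [-0.003, 0.004, 0, 0, 0, 0, 0.3],
    [-0.003, 0.004, 0, 0, 0, 0, 0.3],
    [-0.003, 0.004, 0, 0, 0, 0, 0.3],
  ],
)

```text
time_s: 26.85
position: [0.5489, -0.2955, 0.1937]
tcp_rot: [-2.769, -1.472, 0.005]
wrist_force: [-0.2, 0.2, -0.7]
gripper_width: 0.701
```

```bash
python3 -c "
from h import *
hover()"
```

```text
ctr [ 0.543  -0.3039] yaw 56.1 z 0.062 tray -90.2 -289.7 rel -5.7
ctr [ 0.4261 -0.3033] yaw -78.9 z 0.062 tray -207.0 -285.5 rel -20.7
pos [ 0.5489 -0.2955  0.1937] phi -33.9 w 0.701 j6 1.54 grip at phi -33.9 along stamp y
to [-0.011   0.0008  0.1661] [-0.0057  0.0004 -0.0001]
```

Call:
drive_tool(
  moves=[
    [-0.011, 0.001, 0.04, -0.006, 0, 0, 0.3],
    [-0.011, 0.001, 0.08, -0.006, 0, 0, 0.3],
    [-0.011, 0.001, 0.12, -0.006, 0, 0, 0.3],
    [-0.011, 0.001, 0.15, -0.006, 0, 0, 0.3],
    [-0.011, 0.001, 0.165, -0.006, 0, 0, 0.3],
    [-0.011, 0.001, 0.165, -0.006, 0, 0, 0.4],
    [-0.011, 0.001, 0.165, -0.006, 0, 0, 0.5],
    [-0.011, 0.001, 0.165, -0.006, 0, 0, 0.6],
  ],
)

```text
time_s: 27.57
position: [0.5443, -0.3035, 0.0305]
tcp_rot: [2.77, 1.477, 0.001]
wrist_force: [-0.1, -0.5, 1.1]
gripper_width: 0.402
```

Call:
drive_tool(
  moves=[
    [0, 0, 0, 0, 0, 0, 1],
    [0, 0, 0, 0, 0, 0, 1],
    [0, 0, 0, 0, 0, 0, 1],
    [0, 0, 0, 0, 0, 0, 1],
    [0, 0, -0.03, 0, 0, 0, 1],
    [0, 0, -0.06, 0, 0, 0, 1],
    [0, 0, -0.085, 0, 0, 0, 1],
    [0, 0, -0.085, 0, 0, 0, 1],
  ],
)

```text
time_s: 28.23
position: [0.546, -0.3048, 0.1215]
tcp_rot: [2.763, 1.474, 0.007]
wrist_force: [1.0, -0.6, -0.9]
gripper_width: 0.25
```

Call:
drive_tool(
  moves=[
    [0.033, -0.007, 0, 0, 0, -0.02, 1],
    [0.07, -0.016, 0, 0, 0, -0.06, 1],
    [0.108, -0.024, 0, 0, 0, -0.1, 1],
    [0.146, -0.033, 0, 0, 0, -0.1, 1],
    [0.185, -0.042, 0, 0, 0, -0.1, 1],
    [0.224, -0.05, 0, 0, 0, -0.1, 1],
    [0.253, -0.058, 0, 0, 0, -0.1, 1],
    [0.255, -0.058, 0, 0, 0, -0.1, 1],
  ],
)

```text
time_s: 28.9
position: [0.6409, -0.0556, 0.1205]
tcp_rot: [2.683, 1.616, 0.008]
wrist_force: [-0.2, -0.1, -0.9]
gripper_width: 0.247
```

Call:
drive_tool(
  moves=[
    [0, 0, 0, 0, 0, 0, 1],
    [0, 0, 0, 0, 0, 0, 1],
  ],
)

```text
time_s: 29.07
position: [0.6408, -0.0548, 0.1203]
tcp_rot: [2.682, 1.618, 0.008]
wrist_force: [0.3, -0.8, -0.7]
gripper_width: 0.249
```

```bash
python3 -c "
from h import *
st();cell(13.7,-45.5,.0395,-28.2);cell(13.7,-39,.0395,-28.2)"
```

```text
[ 0.6408 -0.0548  0.1203] phi -27.8 w 0.249 29.0667 [ 0.3 -0.8 -0.7] j6 1.84
to [-0.0023 -0.0015  0.0808] [0.0101 0.0004 0.0071]
to [ 0.0034 -0.0047  0.0807] [0.0101 0.0004 0.0071]
```

Call:
drive_tool(
  moves=[
    [-0.0023, -0.0015, 0.02, 0.01, 0, 0.007, 1],
    [-0.0023, -0.0015, 0.05, 0.01, 0, 0.007, 1],
    [-0.0023, -0.0015, 0.074, 0.01, 0, 0.007, 1],
    [-0.0023, -0.0015, 0.079, 0.01, 0, 0.007, 1],
    [-0.0023, -0.0015, 0.079, 0.01, 0, 0.007, 1],
    [-0.0005, -0.0025, 0.079, 0.01, 0, 0.007, 1],
    [0.0015, -0.0035, 0.079, 0.01, 0, 0.007, 1],
    [0.0034, -0.0047, 0.08, 0.01, 0, 0.007, 1],
  ],
)

```text
time_s: 29.73
position: [0.6395, -0.0505, 0.0413]
tcp_rot: [2.695, 1.612, 0.002]
wrist_force: [0.8, -0.6, -0.3]
gripper_width: 0.249
```

```bash
python3 -c "
from h import *
st();cell(13.7,-39,.0365,-28.2)"
```

```text
[ 0.6395 -0.0505  0.0413] phi -28.2 w 0.249 29.7333 [ 0.8 -0.6 -0.3] j6 1.85
to [ 0.0001 -0.0007  0.0048] [ 0.0017 -0.0001 -0.0006]
```

Call:
drive_tool(
  moves=[
    [0.0003, -0.0007, 0.001, 0.001, 0, 0, 1],
    [0.0003, -0.0007, 0.002, 0.001, 0, 0, 1],
    [0.0003, -0.0007, 0.003, 0.001, 0, 0, 1],
    [0.0003, -0.0007, 0.004, 0.001, 0, 0, 1],
    [0.0003, -0.0007, 0.005, 0.001, 0, 0, 1],
    [0.0003, -0.0007, 0.0055, 0.001, 0, 0, 1],
  ],
)

```text
time_s: 30.23
position: [0.6392, -0.0499, 0.0381]
tcp_rot: [2.694, 1.612, 0.003]
wrist_force: [-8.0, 1.0, 25.0]
gripper_width: 0.248
```

Call:
drive_tool(
  moves=[
    [0, 0, -0.0005, 0, 0, 0, 0.72],
    [0, 0, -0.0005, 0, 0, 0, 0.68],
    [0, 0, -0.0005, 0, 0, 0, 0.66],
    [0, 0, -0.0005, 0, 0, 0, 0.66],
    [0, 0, -0.02, 0, 0, 0, 0.66],
    [0, 0, -0.05, 0, 0, 0, 0.66],
    [0, 0, -0.09, 0, 0, 0, 0.6],
    [0, 0, -0.13, 0, 0, 0, 0.5],
  ],
)

```text
time_s: 30.9
position: [0.6381, -0.0497, 0.1685]
tcp_rot: [2.696, 1.612, -0.0]
wrist_force: [1.5, -0.6, 0.5]
gripper_width: 0.495
```

Call:
drive_tool(
  moves=[
    [0, 0, -0.03, 0, 0, 0, 0.3],
    [0, 0, -0.03, 0, 0, 0, 0.3],
    [0, 0, -0.03, 0, 0, 0, 0.3],
  ],
)

```text
time_s: 31.15
position: [0.639, -0.0499, 0.2003]
tcp_rot: [2.694, 1.611, 0.004]
wrist_force: [-0.4, -0.6, -0.5]
gripper_width: 0.7
```

```bash
python3 -c "
from h import *
hover()
to(.4261,-.3033,.2,11.1)
"
```

```text
ctr [ 0.6377 -0.0515] yaw 61.7 z 0.0678 tray 12.5 -40.4 rel -0.1
ctr [ 0.6626 -0.0078] yaw -88.0 z 0.0679 tray 38.7 2.5 rel -29.8
ctr [ 0.6129 -0.0085] yaw 61.7 z 0.068 tray -11.0 3.4 rel -0.1
ctr [0.6366 0.0344] yaw -89.4 z 0.0679 tray 14.0 45.5 rel 28.8
ctr [0.5864 0.0331] yaw 2.0 z 0.0679 tray -36.1 45.8 rel 0.2
pos [ 0.639  -0.0499  0.2003] phi -28.2 w 0.7 j6 1.85 grip at phi -28.3 along stamp y
to [-0.0018  0.0003  0.1704] [0.0005 0.     0.0019]
to [-0.3238 -0.067  -0.0016] [ 5.000e-04  2.000e-04 -6.865e-01]
```

Call:
drive_tool(
  moves=[
    [-0.035, -0.007, 0, 0, 0, -0.1, 0.3],
    [-0.074, -0.015, 0, 0, 0, -0.2, 0.3],
    [-0.113, -0.024, 0, 0, 0, -0.3, 0.3],
    [-0.152, -0.032, 0, 0, 0, -0.4, 0.3],
    [-0.19, -0.04, 0, 0, 0, -0.5, 0.3],
    [-0.228, -0.048, 0, 0, 0, -0.6, 0.3],
    [-0.266, -0.056, 0, 0, 0, -0.7, 0.3],
    [-0.3, -0.063, 0, 0, 0, -0.75, 0.3],
  ],
)

```text
time_s: 31.87
position: [0.4386, -0.2851, 0.1967]
tcp_rot: [-1.91, -2.491, -0.0]
wrist_force: [0.4, -0.7, 0.1]
gripper_width: 0.699
```

Call:
drive_tool(
  moves=[
    [-0.01, -0.005, 0, 0, 0, 0, 0.3],
    [-0.01, -0.005, 0, 0, 0, 0, 0.3],
    [-0.01, -0.005, 0, 0, 0, 0, 0.3],
  ],
)

```text
time_s: 32.12
position: [0.4356, -0.2961, 0.1951]
tcp_rot: [-1.911, -2.487, -0.001]
wrist_force: [0.7, -0.5, -0.3]
gripper_width: 0.699
```

```bash
python3 -c "
from h import *
hover()"
```

```text
ctr [ 0.4249 -0.3058] yaw 14.9 z 0.0618 tray -208.3 -287.9 rel 13.1
pos [ 0.4356 -0.2961  0.1951] phi 15.0 w 0.699 j6 0.55 grip at phi 14.9 along stamp x
to [-0.0078 -0.0131  0.1674] [-0.0025 -0.0042  0.0017]
```

Call:
drive_tool(
  moves=[
    [-0.008, -0.013, 0.04, -0.002, -0.004, 0, 0.3],
    [-0.008, -0.013, 0.08, -0.002, -0.004, 0, 0.3],
    [-0.008, -0.013, 0.12, -0.002, -0.004, 0, 0.3],
    [-0.008, -0.013, 0.15, -0.002, -0.004, 0, 0.3],
    [-0.008, -0.013, 0.167, -0.002, -0.004, 0, 0.3],
    [-0.008, -0.013, 0.167, -0.002, -0.004, 0, 0.4],
    [-0.008, -0.013, 0.167, -0.002, -0.004, 0, 0.5],
    [-0.008, -0.013, 0.167, -0.002, -0.004, 0, 0.6],
  ],
)

```text
time_s: 32.83
position: [0.4261, -0.3058, 0.0295]
tcp_rot: [1.911, 2.493, -0.0]
wrist_force: [-0.3, -0.2, -0.4]
gripper_width: 0.407
```

Call:
drive_tool(
  moves=[
    [0, 0, 0, 0, 0, 0, 1],
    [0, 0, 0, 0, 0, 0, 1],
    [0, 0, 0, 0, 0, 0, 1],
    [0, 0, 0, 0, 0, 0, 1],
    [0, 0, -0.03, 0, 0, 0, 1],
    [0, 0, -0.06, 0, 0, 0, 1],
    [0, 0, -0.085, 0, 0, 0, 1],
    [0, 0, -0.085, 0, 0, 0, 1],
  ],
)

```text
time_s: 33.5
position: [0.4277, -0.3075, 0.1198]
tcp_rot: [1.906, 2.486, -0.002]
wrist_force: [0.7, -0.8, -1.0]
gripper_width: 0.251
```

Call:
drive_tool(
  moves=[
    [0.02, 0.022, 0, 0, 0, 0.04, 1],
    [0.046, 0.051, 0, 0, 0, 0.09, 1],
    [0.072, 0.08, 0, 0, 0, 0.15, 1],
    [0.098, 0.109, 0, 0, 0, 0.2, 1],
    [0.124, 0.137, 0, 0, 0, 0.229, 1],
    [0.15, 0.166, 0, 0, 0, 0.229, 1],
    [0.176, 0.195, 0, 0, 0, 0.229, 1],
    [0.195, 0.216, 0, 0, 0, 0.229, 1],
  ],
)

```text
time_s: 34.17
position: [0.5868, -0.0603, 0.1192]
tcp_rot: [2.176, 2.253, 0.001]
wrist_force: [-0.7, 0.2, -1.5]
gripper_width: 0.25
```

Call:
drive_tool(
  moves=[
    [0, 0, 0, 0, 0, 0, 1],
    [0, 0, 0, 0, 0, 0, 1],
    [0, 0, 0, 0, 0, 0, 1],
  ],
)

```text
time_s: 34.42
position: [0.5865, -0.0604, 0.1189]
tcp_rot: [2.176, 2.254, -0.0]
wrist_force: [-0.5, -0.5, -1.6]
gripper_width: 0.25
```

```bash
python3 -c "
from h import *
st();cell(-40,-46,.0395,1.8);cell(-35.5,-38.5,.0395,1.8)"
```

```text
[ 0.5865 -0.0604  0.1189] phi 2.0 w 0.25 34.4167 [-0.5 -0.5 -1.6] j6 1.29
to [ 0.0022 -0.0015  0.0794] [0.0061 0.0066 0.0039]
to [0.0097 0.0031 0.0794] [0.0061 0.0066 0.0039]
```

Call:
drive_tool(
  moves=[
    [0.0022, -0.0015, 0.025, 0.006, 0.006, 0.004, 1],
    [0.0022, -0.0015, 0.06, 0.006, 0.006, 0.004, 1],
    [0.0022, -0.0015, 0.078, 0.006, 0.006, 0.004, 1],
    [0.0022, -0.0015, 0.078, 0.006, 0.006, 0.004, 1],
    [0.0042, -0.0005, 0.078, 0.006, 0.006, 0.004, 1],
    [0.0062, 0.0007, 0.078, 0.006, 0.006, 0.004, 1],
    [0.008, 0.002, 0.078, 0.006, 0.006, 0.004, 1],
    [0.0097, 0.0031, 0.079, 0.006, 0.006, 0.004, 1],
  ],
)

```text
time_s: 35.08
position: [0.59, -0.0519, 0.0411]
tcp_rot: [2.186, 2.253, -0.001]
wrist_force: [-3.6, -5.2, 1.4]
gripper_width: 0.246
```

```bash
python3 -c "
from h import *
st();cell(-35.5,-38.5,.0365,1.8)"
```

```text
[ 0.59   -0.0519  0.0411] phi 1.7 w 0.246 35.0833 [-3.6 -5.2  1.4] j6 1.31
to [ 0.0008 -0.0002  0.0046] [ 0.0011  0.0025 -0.0009]
```

Call:
drive_tool(
  moves=[
    [0.0003, 0, 0.001, 0, 0, 0, 1],
    [0.0003, 0, 0.002, 0, 0, 0, 1],
    [0.0003, 0, 0.003, 0, 0, 0, 1],
    [0.0003, 0, 0.004, 0, 0, 0, 1],
    [0.0003, 0, 0.005, 0, 0, 0, 1],
    [0.0003, 0, 0.0052, 0, 0, 0, 1],
  ],
)

```text
time_s: 35.58
position: [0.5902, -0.0517, 0.0361]
tcp_rot: [2.185, 2.253, -0.001]
wrist_force: [-1.5, -2.6, 5.6]
gripper_width: 0.253
```

Call:
drive_tool(
  moves=[
    [0, 0, 0.0005, 0, 0, 0, 0.72],
    [0, 0, 0.0005, 0, 0, 0, 0.68],
    [0, 0, 0, 0, 0, 0, 0.66],
    [0, 0, 0, 0, 0, 0, 0.66],
    [0, 0, -0.02, 0, 0, 0, 0.66],
    [0, 0, -0.05, 0, 0, 0, 0.66],
    [0, 0, -0.09, 0, 0, 0, 0.6],
    [0, 0, -0.13, 0, 0, 0, 0.5],
  ],
)

```text
time_s: 36.25
position: [0.5894, -0.051, 0.1671]
tcp_rot: [2.186, 2.254, -0.002]
wrist_force: [1.7, -0.4, 0.2]
gripper_width: 0.498
```

Call:
drive_tool(
  moves=[
    [0, 0, -0.04, 0, 0, 0, 0.3],
    [0.02, 0, -0.06, 0, 0, 0, 0.3],
    [0.02, 0.02, -0.06, 0, 0, 0, 0],
    [0.02, 0.02, -0.06, 0, 0, 0, 0],
  ],
)

```text
time_s: 36.58
position: [0.6112, -0.0298, 0.2287]
tcp_rot: [2.183, 2.253, 0.002]
wrist_force: [0.2, -0.2, -0.3]
gripper_width: 0.954
```

```bash
python3 -c "
from h import *
hover()
p,d,K,T=cam('wrist');save('p6',cv2.resize(p[40:310,130:400],None,fx=2.2,fy=2.2))
np.savez('w6',p=p,d=d,K=K,T=T)
P=cloud(d,K,T);x,y,h=np.moveaxis(P,-1,0)
m=(h>.012)&(h<.024)&(x<.55)&(x>.36)&(y>.07)&(y<.24)&(p[...,0]>170)&(p[...,1]>.75*p[...,0])
print(m.sum())
if m.sum()>50: c=cv2.minEnclosingCircle((P[m][:,:2]*1000).astype(np.float32));print('eye',c);to(c[0][0]/1000,c[0][1]/1000,.2,1.8)
"
```

```text
ctr [ 0.6136 -0.0065] yaw 61.9 z 0.0677 tray -10.2 5.3 rel 0.1
ctr [ 0.5904 -0.0498] yaw 1.1 z 0.0678 tray -34.8 -37.2 rel -0.7
ctr [ 0.6393 -0.0508] yaw -26.1 z 0.0678 tray 14.1 -39.8 rel -27.9
ctr [ 0.6632 -0.0073] yaw 1.7 z 0.0678 tray 39.3 3.0 rel -0.1
ctr [0.5858 0.0344] yaw 0.9 z 0.0679 tray -36.8 47.1 rel -0.9
ctr [0.6377 0.0365] yaw -88.3 z 0.0678 tray 15.2 47.6 rel 29.9
pos [ 0.6112 -0.0298  0.2287] phi 1.8 w 0.954 j6 1.35 grip at phi -28.1 along stamp y
to [0.0237 0.0044 0.1991] [0.0016 0.0017 0.5226]
1172
eye ((476.8050537109375, 110.2869873046875), 81.26403045654297)
to [ 0.1445 -0.1275  0.0262] [-0.001   0.0017 -0.0002]
```

View pics/p6.png

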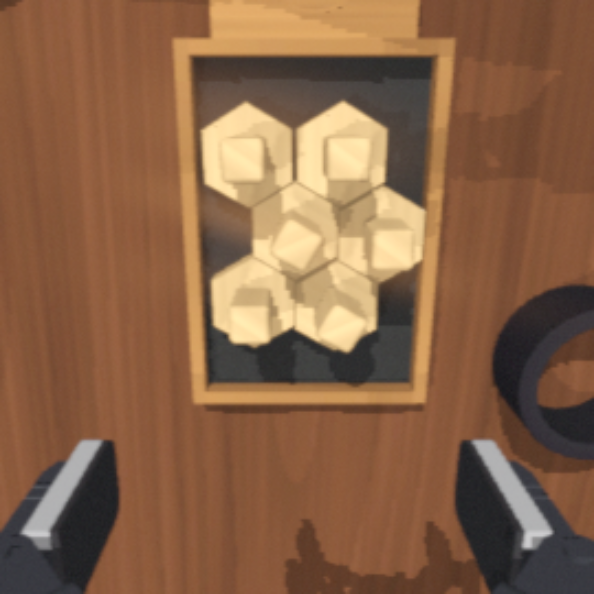

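Call:
drive_tool(
  moves=[
    [0.033, 0.001, 0, 0, 0, 0, 0],
    [0.065, 0.0025, 0.02, 0, 0, 0, 0],
    [0.065, 0.0025, 0.06, 0, 0, 0, 0],
    [0.065, 0.0025, 0.1, 0, 0, 0, 0],
    [0.065, 0.0025, 0.125, 0, 0, 0, 0],
    [0.065, 0.0025, 0.125, 0, 0, 0, 0],
    [0.065, 0.0025, 0.125, 0, 0, 0, 0],
  ],
  grip_force=20,
)

```text
time_s: 37.27
position: [0.6078, 0.0345, 0.1003]
tcp_rot: [-2.185, -2.254, 0.007]
wrist_force: [0.6, 0.8, 1.3]
gripper_width: 1.002
```

```bash
python3 -c "
from h import *
st();p,d,K,T=cam('wrist')
S=stamps(p,d,K,T,verbose=False)
for c,th,z in S: r=c-C;print(c.round(4),round(th,1),(r@ux*1000).round(1),(r@uy*1000).round(1))
cell(-10.8,47.3,.022,1.8)
"
```

```text
[0.6078 0.0345 0.1003] phi 1.8 w 1.002 37.2667 [0.6 0.8 1.3] j6 1.46
[0.5855 0.0362] 1.8 -37.0 48.9
[0.637  0.0378] -88.2 14.5 48.8
[ 0.6128 -0.005 ] -28.4 -11.0 6.9
[ 0.6603 -0.0063] 7.4 36.4 4.1
[ 0.5899 -0.0487] -88.1 -35.2 -36.1
[ 0.639  -0.0494] -29.0 13.8 -38.3
to [0.0011 0.0027 0.0801] [-0.0011  0.0017 -0.0006]
```

Call:
drive_tool(
  moves=[
    [0.002, 0.0025, 0.02, 0, 0, 0, 0],
    [0.002, 0.0025, 0.05, 0, 0, 0, 0],
    [0.002, 0.0025, 0.072, 0, 0, 0, 0],
    [0.002, 0.0025, 0.08, 0, 0, 0, 0],
    [0.002, 0.0025, 0.08, 0, 0, 0, 0],
    [0.002, 0.0025, 0.08, 0, 0, 0, 0.1],
  ],
)

```text
time_s: 37.82
position: [0.6125, 0.0361, 0.0238]
tcp_rot: [2.186, 2.254, -0.001]
wrist_force: [-0.8, -0.2, 0.2]
gripper_width: 0.904
```

Call:
drive_tool(
  moves=[
    [0, 0, 0, 0, 0, 0, 0.13],
    [0, 0, 0, 0, 0, 0, 0.14],
    [0, 0, 0, 0, 0, 0, 0.15],
    [0, 0, 0, 0, 0, 0, 0.155],
    [0, 0, 0, 0, 0, 0, 0.16],
    [0, 0, 0, 0, 0, 0, 0.16],
  ],
)

```text
time_s: 38.32
position: [0.6131, 0.0361, 0.0252]
tcp_rot: [2.185, 2.253, 0.001]
wrist_force: [-2.1, 0.5, 7.1]
gripper_width: 0.845
```

```bash
cat >> h.py <<'E'
def clus():
    p,d,K,T=cam('wrist'); S=[c for c,th,z in stamps(p,d,K,T,verbose=False) if z>.064]
    Q=np.array([[(c-C)@ux,(c-C)@uy] for c in S])*1000; print(Q.round(1).tolist())
    for i in range(len(Q)):
        for j in range(i): 
            D=np.hypot(*(Q[i]-Q[j]))
            if D<60: print(i,j,D.round(1),end='; ')
    print(); return p
E
python3 -c "
from h import *
st();clus()"
```

```text
[0.6131 0.0361 0.0252] phi 1.8 w 0.845 38.3167 [-2.1  0.5  7.1] j6 1.46
[[-34.6, 49.8], [14.0, 49.6], [47.8, 4.6]]
1 0 48.6; 2 1 56.3;
```

Call:
drive_tool(
  moves=[
    [0, 0, -0.001, 0, 0, 0, 0.1],
    [0, 0, -0.001, 0, 0, 0, 0],
    [0, 0, -0.001, 0, 0, 0, 0],
    [0, 0, -0.03, 0, 0, 0, 0],
    [0, 0, -0.06, 0, 0, 0, 0],
    [0, 0, -0.1, 0, 0, 0, 0],
    [-0.03, 0, -0.14, 0, 0, 0, 0],
    [-0.06, 0, -0.18, 0, 0, 0, 0],
  ],
)

```text
time_s: 39.03
position: [0.614, -0.0131, 0.194]
tcp_rot: [2.182, 2.255, 0.002]
wrist_force: [2.2, -1.0, -1.1]
gripper_width: 0.998
```

Call:
drive_tool(
  moves=[
    [-0.01, 0, -0.02, 0, 0, 0, 0],
    [-0.01, 0, -0.02, 0, 0, 0, 0],
  ],
)

```text
time_s: 39.2
position: [0.616, -0.0254, 0.2193]
tcp_rot: [2.179, 2.248, 0.008]
wrist_force: [0.1, -0.1, -0.3]
gripper_width: 1.003
```

```bash
python3 -c "
from h import *
st();p=clus();save('p7',cv2.resize(p[40:310,130:400],None,fx=2.2,fy=2.2,interpolation=cv2.INTER_CUBIC))"
```

```text
[ 0.616  -0.0254  0.2193] phi 1.8 w 1.003 39.2 [ 0.1 -0.1 -0.3] j6 1.36
[[-34.6, 47.5], [15.1, 47.9], [-9.7, 5.0], [39.6, 3.1], [-35.2, -37.4], [14.3, -39.6]]
1 0 49.7; 2 0 49.2; 2 1 49.5; 3 1 51.1; 3 2 49.4; 4 2 49.4; 5 2 50.7; 5 3 49.6; 5 4 49.6;
```

View pics/p7.png

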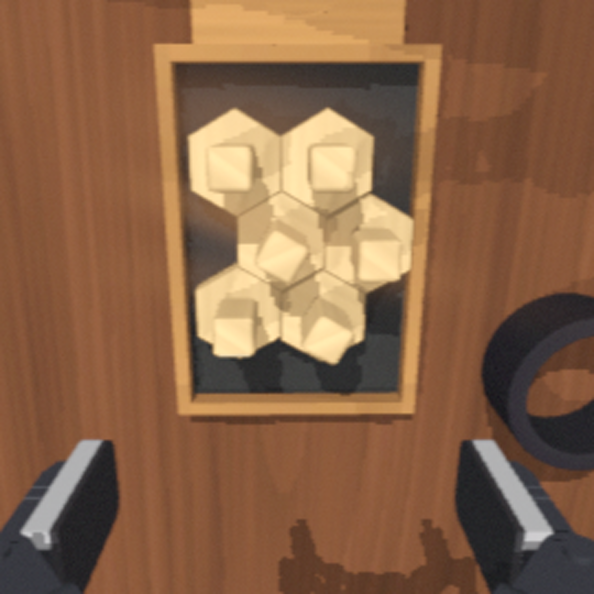

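Call:
drive_tool(
  moves=[
    [0.035, 0, 0, 0, 0, 0, 0],
    [0.075, 0, 0, 0, 0, 0, 0],
    [0.115, -0.001, 0.01, 0, 0, 0, 0],
    [0.15, -0.002, 0.02, 0, 0, 0, 0],
    [0.167, -0.002, 0.02, 0, 0, 0, 0],
    [0.167, -0.002, 0.02, 0, 0, 0, 0],
    [0.167, -0.002, 0.02, 0, 0, 0, 0],
  ],
)

```text
time_s: 39.83
position: [0.6075, 0.1438, 0.1945]
tcp_rot: [2.179, 2.254, 0.003]
wrist_force: [0.2, -0.8, 0.8]
gripper_width: 1.002
```

```bash
cat >> h.py <<'E'
def pocket():
    p,d,K,T=cam('wrist');P=cloud(d,K,T);x,y,h=np.moveaxis(P,-1,0)
    q=C+.153*uy; n=np.hypot(x-q[0],y-q[1])<.045
    m=n&(h<.0165)&(h>.009); print('pocket floor pts',m.sum(),'z',np.median(h[m]) if m.any() else 0)
    if m.sum()>50:
        mm=cv2.morphologyEx(m.astype(np.uint8),cv2.MORPH_OPEN,np.ones((3,3)));Q=(P[mm>0][:,:2]*1000).astype(np.float32)
        print('circ',cv2.minEnclosingCircle(Q),'ell',cv2.fitEllipse(cv2.convexHull(Q)),Q.min(0),Q.max(0))
    print('expected',q);return p,P
def eye():
    p,d,K,T=cam('wrist');P=cloud(d,K,T);x,y,h=np.moveaxis(P,-1,0)
    m=(np.hypot(x-.434,y-.152)<.07)&(h>.0145)&(h<.022)&(p[...,0]>150)&(p[...,1]>.75*p[...,0])
    if m.sum()>50:
        Q=(P[m][:,:2]*1000).astype(np.float32);c=cv2.minEnclosingCircle(Q);print('eye',m.sum(),c,cv2.fitEllipse(cv2.convexHull(Q)),'z',np.median(h[m]));to(c[0][0]/1000,c[0][1]/1000,.004,1.8)
    return p
E
python3 -c "
from h import *
st();p,P=pocket();save('pk',cv2.resize(p[60:310,130:400],None,fx=2.2,fy=2.2,interpolation=cv2.INTER_CUBIC))
eye();to(.4335,.152,.2,1.8)"
```

```text
[0.6075 0.1438 0.1945] phi 2.0 w 1.002 39.8333 [ 0.2 -0.8  0.8] j6 1.64
pocket floor pts 1921 z 0.01314757716293763
circ ((618.4159545898438, 140.99559020996094), 31.189043045043945) ell ((618.4451293945312, 140.91404724121094), (61.19417953491211, 62.11103820800781), 98.35275268554688) [587.65955 110.48117] [649.53375 170.96254]
expected [0.61919415 0.1414245 ]
eye 1943 ((433.4112854003906, 151.28170776367188), 30.082530975341797) ((433.3685607910156, 151.42047119140625), (58.87584686279297, 59.85446548461914), 113.52281188964844) z 0.01808217935284334
to [ 0.0153 -0.1758  0.1899] [0.0074 0.0036 0.    ]
to [ 0.0154 -0.1742 -0.0061] [0.0074 0.0036 0.    ]
```

View pics/pk.png

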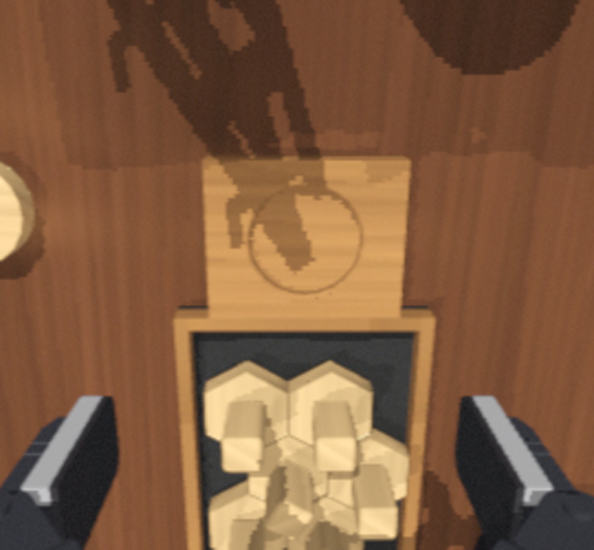

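Call:
drive_tool(
  moves=[
    [0.003, -0.03, 0, 0.007, 0.003, 0, 0],
    [0.006, -0.07, 0, 0.007, 0.003, 0, 0],
    [0.009, -0.11, 0, 0.007, 0.003, 0, 0],
    [0.012, -0.145, 0, 0.007, 0.003, 0, 0],
    [0.015, -0.168, 0, 0.007, 0.003, 0, 0],
    [0.015, -0.168, 0, 0.007, 0.003, 0, 0],
    [0.015, -0.168, 0, 0.007, 0.003, 0, 0],
  ],
)

```text
time_s: 40.52
position: [0.4395, 0.151, 0.1947]
tcp_rot: [2.186, 2.254, 0.002]
wrist_force: [-0.3, 0.2, -0.4]
gripper_width: 1.001
```

```bash
python3 -c "
from h import *
st();eye()"
```

```text
[0.4395 0.151  0.1947] phi 1.7 w 1.001 40.5167 [-0.3  0.2 -0.4] j6 1.69
eye 1815 ((432.9179382324219, 151.16253662109375), 29.85011100769043) ((432.85137939453125, 151.1383819580078), (59.013671875, 59.37119674682617), 168.30441284179688) z 0.018045899369952823
to [ 0.0004 -0.008   0.1905] [ 0.0023  0.0005 -0.0012]
```

Call:
drive_tool(
  moves=[
    [0, -0.0075, 0.04, 0.002, 0, 0, 0],
    [0, -0.0075, 0.08, 0.002, 0, 0, 0],
    [0, -0.0075, 0.12, 0.002, 0, 0, 0],
    [0, -0.0075, 0.16, 0.002, 0, 0, 0],
    [0, -0.0075, 0.18, 0.002, 0, 0, 0],
    [0, -0.0075, 0.189, 0.002, 0, 0, 0],
    [0, -0.0075, 0.19, 0.002, 0, 0, 0],
    [0, -0.0075, 0.19, 0.002, 0, 0, 0],
  ],
  grip_force=30,
)

```text
time_s: 41.23
position: [0.4346, 0.1506, 0.0047]
tcp_rot: [2.188, 2.254, -0.0]
wrist_force: [-0.1, -0.1, 0.3]
gripper_width: 0.997
```

```bash
python3 -c "
from h import *
st();to(.4329,.1512,.004,1.8)"
```

```text
[0.4346 0.1506 0.0047] phi 1.7 w 0.997 41.2333 [-0.1 -0.1  0.3] j6 1.69
to [ 0.0007 -0.0016  0.0007] [ 0.0002  0.0005 -0.0019]
```

Call:
drive_tool(
  moves=[
    [0.0005, -0.0015, 0, 0, 0, 0, 0.1],
    [0.0005, -0.0015, 0, 0, 0, 0, 0.2],
    [0.0005, -0.0015, 0, 0, 0, 0, 0.25],
    [0.0005, -0.0015, 0, 0, 0, 0, 0.35],
    [0.0005, -0.0015, 0, 0, 0, 0, 0.6],
    [0.0005, -0.0015, 0, 0, 0, 0, 0.6],
    [0.0005, -0.0015, 0, 0, 0, 0, 0.6],
    [0.0005, -0.0015, 0, 0, 0, 0, 0.6],
  ],
)

```text
time_s: 41.9
position: [0.4338, 0.1512, 0.006]
tcp_rot: [2.187, 2.253, 0.003]
wrist_force: [-1.5, -0.8, 8.3]
gripper_width: 0.687
```

Call:
drive_tool(
  moves=[
    [0, 0, -0.01, 0, 0, 0, 0.6],
    [0, 0, -0.03, 0, 0, 0, 0.6],
    [0, 0, -0.06, 0, 0, 0, 0.6],
    [0, 0, -0.1, 0, 0, 0, 0.6],
    [0, 0, -0.1, 0, 0, 0, 0.6],
    [0, 0, -0.1, 0, 0, 0, 0.6],
  ],
)

```text
time_s: 42.4
position: [0.4349, 0.1515, 0.1085]
tcp_rot: [2.184, 2.251, 0.01]
wrist_force: [0.1, -0.3, -0.4]
gripper_width: 0.684
```

```bash
python3 -c "
from h import *
st();to(.6184,.1409,.1,1.8)
p,d,K,T=cam('wrist');P=cloud(d,K,T);s=bot.get_state();x,y,h=np.moveaxis(P,-1,0)
m=(np.hypot(x-s['position'][0],y-s['position'][1])<.05)&(h>.06)&(h<.14)&(p[...,0]>150)&(p[...,0].astype(int)-p[...,2]>30)
Q=P[m];print(m.sum(),np.percentile(Q,[1,50,99],axis=0).round(4) if len(Q) else 0)
if len(Q)>100:
    A=np.c_[Q[:,:2]-Q[:,:2].mean(0),np.ones(len(Q))];print('tilt',np.linalg.lstsq(A,Q[:,2],rcond=None)[0])"
```

```text
[0.4349 0.1515 0.1085] phi 1.7 w 0.684 42.4 [ 0.1 -0.3 -0.4] j6 1.69
to [-0.0161  0.183   0.01  ] [ 0.0081 -0.0004 -0.0015]
8567 [[0.4066 0.1241 0.1053]
 [0.4338 0.1561 0.1204]
 [0.4613 0.1808 0.1218]]
tilt [ 0.01091552 -0.07125763  0.11960378]
```

Call:
drive_tool(
  moves=[
    [-0.002, 0.025, 0, 0.004, 0, 0, 0.6],
    [-0.005, 0.06, 0, 0.008, 0, 0, 0.6],
    [-0.008, 0.095, 0, 0.008, 0, 0, 0.6],
    [-0.011, 0.13, 0, 0.008, 0, 0, 0.6],
    [-0.014, 0.16, 0, 0.008, 0, 0, 0.6],
    [-0.016, 0.181, 0, 0.008, 0, 0, 0.6],
    [-0.016, 0.181, 0, 0.008, 0, 0, 0.6],
    [-0.016, 0.181, 0, 0.008, 0, 0, 0.6],
  ],
)

```text
time_s: 43.12
position: [0.615, 0.1404, 0.1056]
tcp_rot: [-2.186, -2.251, 0.007]
wrist_force: [-0.5, 0.4, -1.3]
gripper_width: 0.679
```

Call:
drive_tool(
  moves=[
    [0, 0, 0.02, 0, 0, 0, 0.6],
    [0, 0, 0.05, 0, 0, 0, 0.6],
    [0, 0, 0.065, 0, 0, 0, 0.6],
    [0, 0, 0.065, 0, 0, 0, 0.6],
    [0, 0, 0.065, 0, 0, 0, 0.6],
  ],
)

```text
time_s: 43.53
position: [0.613, 0.1405, 0.0401]
tcp_rot: [-2.184, -2.25, 0.01]
wrist_force: [0.3, -0.7, -0.0]
gripper_width: 0.682
```

```bash
python3 -c "
from h import *
st();to(.6184,.1409,.019,1.8)"
```

```text
[0.613  0.1405 0.0401] phi 1.7 w 0.682 43.5333 [ 0.3 -0.7 -0. ] j6 1.63
to [0.0002 0.0056 0.021 ] [-0.0089  0.0004 -0.0018]
```

Call:
drive_tool(
  moves=[
    [0, 0.0056, 0.004, -0.008, 0, -0.002, 0.6],
    [0, 0.0056, 0.01, -0.008, 0, -0.002, 0.6],
    [0, 0.0056, 0.0115, -0.008, 0, -0.002, 0.6],
    [0, 0.0056, 0.0115, -0.008, 0, -0.002, 0.6],
  ],
)

```text
time_s: 43.87
position: [0.6183, 0.1407, 0.0285]
tcp_rot: [-2.186, -2.256, 0.001]
wrist_force: [-0.1, 0.2, 0.4]
gripper_width: 0.683
```

```bash
python3 -c "
from h import *
st();to(.6184,.1409,.019,1.8)"
```

```text
[0.6183 0.1407 0.0285] phi 1.8 w 0.683 43.8667 [-0.1  0.2  0.4] j6 1.63
to [0.0002 0.0001 0.0095] [-0.0009  0.0003  0.0003]
```

Aligned to 0.2 mm; lower slowly.

Call:
drive_tool(
  moves=[
    [0, 0, 0.002, 0, 0, 0, 0.6],
    [0, 0, 0.004, 0, 0, 0, 0.6],
    [0, 0, 0.006, 0, 0, 0, 0.6],
    [0, 0, 0.0075, 0, 0, 0, 0.6],
    [0, 0, 0.0085, 0, 0, 0, 0.6],
    [0, 0, 0.0085, 0, 0, 0, 0.6],
  ],
)

```text
time_s: 44.37
position: [0.6183, 0.1407, 0.0198]
tcp_rot: [-2.186, -2.256, 0.002]
wrist_force: [0.8, 0.7, -0.7]
gripper_width: 0.682
```

Call:
drive_tool(
  moves=[
    [0, 0, 0.001, 0, 0, 0, 0.6],
    [0, 0, 0.0012, 0, 0, 0, 0.3],
    [0, 0, 0.0012, 0, 0, 0, 0.25],
    [0, 0, 0.0012, 0, 0, 0, 0.15],
    [0, 0, 0.0012, 0, 0, 0, 0],
    [0, 0, 0.0012, 0, 0, 0, 0],
    [0, 0, -0.03, 0, 0, 0, 0],
    [0, 0, -0.07, 0, 0, 0, 0],
  ],
)

```text
time_s: 45.03
position: [0.6163, 0.1404, 0.0873]
tcp_rot: [-2.183, -2.253, 0.01]
wrist_force: [0.6, 0.4, 1.6]
gripper_width: 1.001
```

Call:
drive_tool(
  moves=[
    [0, 0, -0.04, 0, 0, 0, 0],
    [0, 0, -0.08, 0, 0, 0, 0],
    [0, 0, -0.12, 0, 0, 0, 0],
    [-0.04, 0, -0.13, 0, 0, 0, 0],
    [-0.07, 0, -0.13, 0, 0, 0, 0],
    [-0.09, 0, -0.13, 0, 0, 0, 0],
    [-0.09, 0, -0.13, 0, 0, 0, 0],
  ],
)

```text
time_s: 45.62
position: [0.6204, 0.0472, 0.2177]
tcp_rot: [-2.187, -2.25, 0.01]
wrist_force: [-0.6, -0.6, -0.2]
gripper_width: 1.001
```

```bash
python3 -c "
from h import *
st();p=clus()
p,d,K,T=cam('wrist');P=cloud(d,K,T);x,y,h=np.moveaxis(P,-1,0)
m=(np.hypot(x-.6184,y-.1409)<.04)&(h>.026)&(h<.06);Q=P[m];print('eye in pocket',m.sum(),np.percentile(Q[:,2],[2,50,98]),cv2.minEnclosingCircle((Q[:,:2]*1000).astype(np.float32)))
q=Q[Q[:,2]>.028];A=np.c_[q[:,:2]-q[:,:2].mean(0),np.ones(len(q))];print('tilt',np.linalg.lstsq(A,q[:,2],rcond=None)[0])
a=cv2.resize(p[:,90:430],(400,452),interpolation=cv2.INTER_CUBIC)
for n in ['side','scene']:
    g,d,K,T=cam(n);Q=cloud(d,K,T);x,y,h=np.moveaxis(Q,-1,0)
    t=np.radians(35.2);X=(x-.519)*np.cos(t)+(y-.352)*np.sin(t);Y=-(x-.519)*np.sin(t)+(y-.352)*np.cos(t)
    m=(abs(X)<.015)&(abs(Y)<.1)&(h>.15)&(h<.21)&(g[...,0]>g[...,2]+30)
    print(n,'bar top z L/R',[np.percentile(h[m&(Y*s>.03)],95).round(4) for s in(1,-1)])
    if n=='side': b=cv2.resize(g[140:384,130:345],(398,452),interpolation=cv2.INTER_CUBIC)
save('fin',np.hstack([a,b]))"
```

```text
[0.6204 0.0472 0.2177] phi 1.6 w 1.001 45.6167 [-0.6 -0.6 -0.2] j6 1.48
[[-34.4, 48.7], [15.9, 48.6], [-10.0, 5.7], [40.2, 3.6], [-34.5, -36.5], [14.2, -38.9]]
1 0 50.3; 2 0 49.4; 2 1 50.1; 3 1 51.2; 3 2 50.2; 4 2 48.8; 5 2 50.8; 5 3 49.9; 5 4 48.7; 
eye in pocket 2239 [0.02959913 0.03111863 0.03267704] ((617.7908325195312, 140.706787109375), 29.947147369384766)
tilt [-0.00209809 -0.0017146   0.03113296]
side bar top z L/R [np.float64(0.1946), np.float64(0.1948)]
scene bar top z L/R [np.float64(0.1976), np.float64(0.1982)]
```

View pics/fin.png

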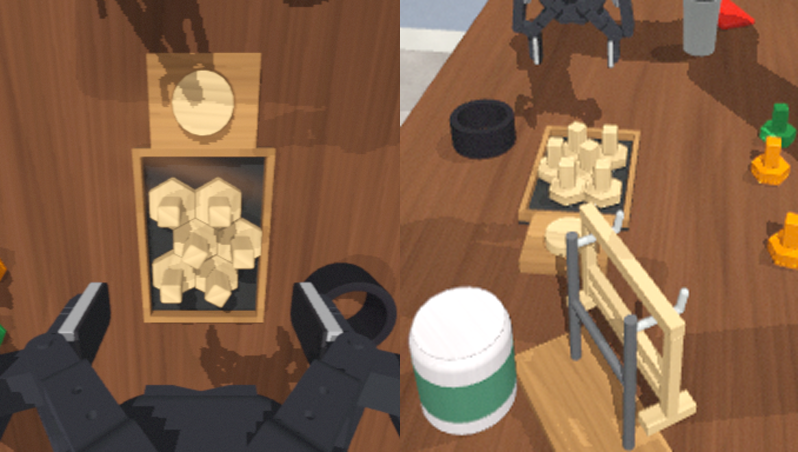

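Call:
drive_tool(
  moves=[
    [-0.03, 0, 0, 0, 0, 0, 0],
    [-0.06, 0, 0.03, 0, 0, 0, 0],
    [-0.06, 0, 0.05, 0, 0, 0, 0],
    [-0.06, 0, 0.05, 0, 0, 0, 0],
    [-0.06, 0, 0.05, 0, 0, 0, 0],
    [-0.06, 0, 0.05, 0, 0, 0, 0],
  ],
)

```text
time_s: 46.32
position: [0.622, -0.0076, 0.1685]
tcp_rot: [-2.181, -2.255, 0.009]
wrist_force: [-0.5, -0.9, -0.0]
gripper_width: 1.002
```

```bash
python3 - <<'E'
from h import *
st()
for _ in range(3): p=clus()
p,d,K,T=cam('wrist')
# grey profile across each seam (foot-top plane), normal direction, mean over the middle of the shared face
n=dict(a=(-34.5,48.1),b=(15.5,48.2),c=(-9.9,5.3),d=(39.9,3.3),e=(-34.9,-37),f=(14.2,-39.2))
Ti=np.linalg.inv(T); g=p.mean(2).astype(np.float32)
for pr in ['ab','ac','bc','bd','cd','ce','cf','df','ef']:
    A,B=np.array(n[pr[0]]),np.array(n[pr[1]]); u=(B-A)/np.hypot(*(B-A)); w=np.array([-u[1],u[0]]); prof=[]
    for t in np.arange(-4,4.1,.5):
        v=[]
        for k in np.arange(-11,11.1,2):
            q=((A+B)/2+u*t+w*k)/1000; W=C+q[0]*ux+q[1]*uy; c=Ti@[W[0],W[1],.026,1]
            v.append(cv2.getRectSubPix(g,(1,1),(float(K[0,0]*c[0]/c[2]+K[0,2]),float(K[1,1]*c[1]/c[2]+K[1,2])))[0,0])
        prof.append(np.median(v))
    print(pr,np.round(prof).astype(int))
E
```

```text
[ 0.622  -0.0076  0.1685] phi 1.9 w 1.002 46.3167 [-0.5 -0.9 -0. ] j6 1.39
[[-34.6, 48.3], [15.3, 48.2], [-9.7, 5.2], [39.5, 3.1], [-35.0, -37.0], [14.3, -39.1]]
1 0 49.9; 2 0 49.7; 2 1 49.8; 3 1 51.2; 3 2 49.3; 4 2 49.2; 5 2 50.5; 5 3 49.2; 5 4 49.4; 
[[-34.4, 48.5], [15.4, 48.1], [-9.7, 5.4], [39.5, 3.7], [-34.6, -37.1], [14.1, -39.2]]
1 0 49.8; 2 0 49.6; 2 1 49.6; 3 1 50.6; 3 2 49.2; 4 2 49.2; 5 2 50.6; 5 3 49.8; 5 4 48.7; 
[[-34.4, 48.4], [15.5, 48.5], [-9.9, 5.3], [39.5, 3.7], [-34.8, -36.7], [14.2, -39.1]]
1 0 49.9; 2 0 49.6; 2 1 50.1; 3 1 50.9; 3 2 49.4; 4 2 48.8; 5 2 50.4; 5 3 49.7; 5 4 49.0; 
ab [182 182 181 176 168 162 161 164 174 184 188 192 194 196 200 204 208]
ac [152 152 152 151 150 148 140 132 131 138 147 154 157 158 158 157 157]
bc [201 206 209 210 210 210 204 197 183 168 162 171 180 185 185 184 183]
bd [149 149 149 150 146 139 129 123 119 121 126 134 143 148 151 152 152]
cd [181 181 177 172 162 149 139 134 132 136 140 141 143 145 146 148 149]
ce [212 212 211 210 209 208 203 197 191 182 174 178 186 193 197 199 200]
cf [176 173 168 164 160 155 147 132 121 117 119 127 137 146 151 154 155]
df [207 207 207 207 205 201 197 193 183 167 161 167 177 186 189 189 187]
ef [192 191 189 186 179 172 167 162 163 166 167 165 164 164 167 167 166]
```

```bash
python3 -c "
from h import *
print(bot.finish_job())"
```

```text
the job is handed in; nothing more can be done
None
```

The kit is put away and the job is handed in, after about 46 s of the 210 s robot time; the hand-in gave no verdict.

- **Frame:** I took it out of the tray first and hung it on both hooks. The last check put the bar's top level to within 1 mm between left and right in both fixed cameras, and the picture shows it upright.
- **Stamps:** All six plain ones stand on the floor of the tray's well as a 2-2-2 honeycomb; I left the green and orange look-alikes alone. Pushing the last one in wedged the first two about 2 mm apart. I closed that gap by squeezing their handles together.
- **Stamp contacts:** Seven of the nine neighbouring pairs measure 48.7–50.3 mm between centres, where touching is 50 mm and camera noise is about 0.7 mm. That gives every stamp at least two touching neighbours. The other two pairs measure 50.4–51.2 mm with a slightly darker seam, so they may have a gap of up to about 1 mm.
- **Eye blank:** It lies fully down in the pocket. Its top is 31.1 mm above the bench against 31 mm expected, tilted about 0.2°.
- **Tumbler, tape and tin:** I never moved these on purpose, and they look in place in the last picture, but I did not measure them.

The wrist camera disagreed with the fixed cameras by about 2.3 mm sideways. I corrected for that while placing the stamps and the eye blank.

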